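# Set the seed gate of the balcony feeder

## Robot

A 6-joint arm with a two-finger parallel gripper is mounted at the origin on the work surface. World frame = base frame: x ahead of the robot, y to its left, z up, the work surface at z = 0. Lengths are in m, angles in rad, forces in N, time in s.
With the tool pointing down it reaches from about 0.35 to 0.975 m from the base axis. Payload 7.1 kg.
Tool frame: the origin (TCP) lies at the very end of the fingers, on their centre line; the grasp point (between the pads) lies 19 mm behind it (r.pinch_z is the distance from the TCP to the grasp point, in m); z points along the fingers, y is the direction in which the jaws open and shut (so a half turn about z gives the same grasp; the last joint's range is limited). The gripper opens to 88 mm and grips with 3 to 60 N. Pads are 20 mm wide; open, the fingers measure 115 mm over their backs; the gripper's body (75 mm by 178 mm) begins 61 mm behind the grasp point.
Start: joints at [-1.185, 0.423, 1.63, -0, 1.089, -0.019], TCP at [0.246, -0.574, 0.223] pointing down, gripper open.
Joint ranges: [-3, 3], [-0.9, 2.11], [0.09, 2.58], [-1.31, 4.45], [0.11, 2.69], [-2.54, 2.54]. Speed limits (rad/s): [2.39, 2.39, 3.01, 3.14, 3.14, 3.14].

## Interface

Orientations are given as a unit quaternion [x, y, z, w].
In Python, from rig import r gives the robot as it stands.
- The arm moves only by the tool play_rows, never from a script. Its argument "series" is a list of rows, each a list of 7 numbers: the turn, a rotation vector about the world's x, y, z in degrees, then the shift along the world's x, y, z in mm, then the closure, from 0 (fully open) to 1 (shut). A call has exactly 10 rows; each row shifts and turns the commanded pose from where the row before left it; what a row does not reach is not made up. A row lasts 1/10 s, in which the tool goes at most 50 mm and 8.59 degrees, less where a joint would pass 70% of its speed; a pose out of reach is approached as far as the arm can. A call with a gripper value outside its range is refused whole. The fingers move at their own pace and stop on an object; "force" is the grip in N (left out, the last holds). Time passes only in rows, so rows that do not move let the fingers close, or fill a call up. It gives the time, the measured TCP pose, the force and the opening at its end, in the units of the state.
- r.state(): the state, without advancing time (a new reading comes with each control period).
- r.get_image(name): name is "scene" or "top" or "wrist"; returns a dict with "color" (384x512x3 uint8, blue, green, red), "intrinsics" (3x3 intrinsics, pixels), "R" (3x3) and "t" (3): a world point X has camera coordinates R X + t. Camera axes: x right, y down, z forward; pixel columns grow to the right and rows downward; lengths in m; the calibration is good to about 2 mm. A picture is of the moment at which its call begins. There is no depth.
- r.job_done(): hands the job in, once; it reports no verdict.
Trained networks look in a picture, given as the dict that the camera call returned (one of the last four; its "shot" number tells which), for a name from the list of things; names that differ only in an ending like _2 or _b are one class to them, and where a whole thing is asked for, a point or a joint stands for the part that bears it (a point fixed in the world has none). Each returns a list of dicts, best first, with "confidence" (0 to 1); they miss things now and then, are a little off and sometimes report something else, mostly with a low value. They report only what shows in the picture. A call takes as long as a camera call. They do not tell look-alikes from the thing itself.
- r.trace(picture, target): "region" (384x512 bool, what is visible of it) and "pixel" ([column, row] in pixels, amid what is visible of it).
- r.pinpoint(picture, target): "pixel" ([column, row] in pixels: a listed point, or the origin of a listed thing).
The state is a dict: "time": time; "q": joint angles; "joint_vel": joint speeds; "effort": joint torques, N m; "ee_pos": TCP position; "tcp_rot": TCP orientation; "contact_force": force on the tool from outside, world axes, zero at the start; "torque": the same for the moment, N m; "finger_gap": finger opening in m.
Only numpy, scipy, OpenCV 4.12 (cv2) and the standard library are available. Lean on these libraries where they do the work, as an engineer would, in place of code of your own. Each camera call takes 0.05 s, during which the arm holds its last target.

## Task

Wipe every stale suet chunk out of the feeder's trough into the steel catch pan with the scraper block, without fingering the chunks. Then slide the 18 mm wooden setting block flat along the clean trough under the orange seed gate, nose first to its black line, and with the red driver wind the gate's brass stop screw down until the gate just drags on the block; prove it by drawing the block straight out under that light drag and leave the gate at that setting. Stand scraper and setting block back upright on the black tool mat and the driver in its wooden holder; touch the gate and screw only with the tools, never clamp the block hard, and leave the other things alone.

Things in the scene. Friction and masses are not known exactly. Their poses are not given: they have to be found in the camera images.
- feeder: Fixed feeder, grey trough and green hopper. Origin on the shelf under the trough; +y along the trough to the hopper. Trough floor 50 mm up, level, x -50..50 mm inside, rims 14 mm high, from its open end at y = -140 to the gate at y = +120 mm and on under the hopper (y 146..265, x +-66 mm, 210 mm high; throat behind the gate 75 mm wide, 45 mm high).
- pan: Steel catch pan fixed below the trough's open end, 150 x 120 x 42 mm (feeder x, y, height), 4 mm walls; origin centre of its underside, at feeder y = -187 mm (spans -247..-127 mm); axes as the feeder's. Chunks must lie inside its walls, undersides below the rim; they may pile up.
- gate: Orange seed gate, a plate 66 mm wide at feeder y = +120 mm, carried by the stop screw, in aluminium guides (x +-36..45, y 113..129, 64 to 149 mm high). Origin at the middle of its rubber lip's underside. Springy: it can be pushed up to 6 mm up on its screw, 1.5 N per mm, about 1 N at first touch.
- gate_lip (a point): Middle of the underside of the gate's lip (same point as the gate's origin). While nothing holds it up, its height above the trough floor is 25.6 mm minus 1.273 mm per rad of stop_screw.
- screw_lift: Stop screw and gate taken together as one assembly (used to tell whether fingers touch either). Origin on the trough floor below the screw axis when the screw is fully up; it comes down with the screw.
- screw_head (a point): Centre of the top of the brass screw head, on the vertical screw axis (feeder x 0, y +120 mm); 196 mm above the shelf at joint 0, 1.273 mm lower per rad. Head 28 mm across; slot along this point's x axis, 6 mm wide, 9 mm deep, open-ended. The screw's bracket (x +-22, y 102..146 mm) is 152 to 162 mm high.
- stop_screw (a joint): Turn of the stop screw, rad, 0 (fully up) to 10; grows as it turns clockwise seen from above, lowering the gate 8 mm a turn (1.273 mm per rad). Friction 0.06 N m holds it where it is left. With the 18 mm block on the trough floor the lip first touches it at 5.97 rad; the drag stays light to 2 mm further down (7.5 rad).
- driver: Red-handled driver in its holder. Origin at the middle of the blade's tip, +z up to the handle. Blade 20 mm wide along x, 3 mm thick along y, 12 mm long; round shank 14 mm to z = 60 mm; black flange 36 mm diameter z 60..65; square handle 28 x 28 mm, sides along x and y, z 65..118 mm. Mass 0.12 kg.
- holder (a point): Centre of the mouth of the driver's wooden holder, a square tube 40 mm outside and 26 mm inside, fixed on the mat, mouth 70 mm above the shelf. The driver's flange rests on the mouth, its blade tip then 60 mm below the mouth, handle up, any yaw.
- mat: Black rubber tool mat fixed on the shelf, 110 (x) x 420 (y) x 3 mm; origin centre of its underside. Holder at y = +178 mm. Scraper and setting block stand on it, between y = -210 and +150 mm.
- scraper: Scraper block, origin centre of its underside: blue foot 88 (x) x 48 (y) x 30 mm high, with a wooden grip bar on top 64 (x) x 20 (y) mm from 30 to 64 mm high. Mass about 0.15 kg. Wipes with its long faces.
- gauge: Wooden setting block, origin centre of its underside: 150 (x) x 50 (y) x 18 mm thick; nose at +x, its last 12 mm tapering to about 12 mm; black line across its top 25 mm from the nose, to come under the gate; dark grip rib 46 (x) x 20 (y) mm centred at x = -52 mm, 18 to 54 mm high. Mass about 0.13 kg.
- gauge_nose (a point): Tip of the setting block's nose, mid-width, 9 mm above its underside, 75 mm from its origin along +x.
- chunk0: Stale suet chunk, a tan lump 24 x 20 x 15 mm, 12 g, lying in the trough; origin centre of its underside. Some chunks may be absent (None).
- chunk1: Stale suet chunk, a tan lump 24 x 20 x 15 mm, 12 g, lying in the trough; origin centre of its underside. Some chunks may be absent (None).
- chunk2: Stale suet chunk, a tan lump 24 x 20 x 15 mm, 12 g, lying in the trough; origin centre of its underside. Some chunks may be absent (None).
- chunk3: Stale suet chunk, a tan lump 24 x 20 x 15 mm, 12 g, lying in the trough; origin centre of its underside. Some chunks may be absent (None).
- chunk4: Stale suet chunk, a tan lump 24 x 20 x 15 mm, 12 g, lying in the trough; origin centre of its underside. Some chunks may be absent (None).
- hanger: Bystander: steel hanging hook of 8 mm rod lying flat, about 160 mm long along x; origin near its middle.
- scoop: Bystander: green seed scoop, pan 75 x 55 x 30 mm, handle 85 mm toward -x; origin under the pan's centre.
- seedjar: Bystander: glass jar 80 mm across, 110 mm high; origin centre of its underside.
- flowerpot: Bystander: terracotta pot 90 mm across, 80 mm high; origin centre of its underside.
There are look-alikes about, which are no part of the job. Leave any purple look-alike of the gauge alone.

How it is judged:
On the way, in this order (a step that is already met when the one before it is completed fails the run):
1. every chunk present lies in the catch pan (x of chunk0 in the frame of pan between -0.072 and 0.072 m and y of chunk0 in the frame of pan between -0.058 and 0.058 m and z of each of chunk0, chunk1, chunk2, chunk3, chunk4 in the frame of pan below 0.042 m and x of chunk1 in the frame of pan between -0.072 and 0.072 m and y of chunk1 in the frame of pan between -0.058 and 0.058 m and x of chunk2 in the frame of pan between -0.072 and 0.072 m and y of chunk2 in the frame of pan between -0.058 and 0.058 m and x of chunk3 in the frame of pan between -0.072 and 0.072 m and y of chunk3 in the frame of pan between -0.058 and 0.058 m and x of chunk4 in the frame of pan between -0.072 and 0.072 m and y of chunk4 in the frame of pan between -0.058 and 0.058 m), for 0.2 s.
2. the setting block lies flat on the trough floor with its nose well (17 mm or more) past the gate (y of gauge_nose in the frame of feeder between 0.137 and 0.185 m and x of gauge_nose in the frame of feeder between -0.03 and 0.03 m and z of gauge_nose in the frame of feeder between 0.055 and 0.064 m), for 0.2 s.
3. the gate has been wound down until it bears lightly on the block (0.4 to 5.5 N) (all of step 2 and contact force between gate and gauge between 0.4 and 5.5 N), for 0.2 s.
4. the block is drawn out with the gate lightly dragging on it (y of gauge_nose in the frame of feeder between 0.118 and 0.1365 m and contact force between gate and gauge between 0.3 and 6.5 N and linear speed of gauge above 0.002 m/s).
At the end, for the whole second after the job is handed in: Every chunk is in the pan; the free gate lip stands 15.6 to 18.4 mm above the trough floor; scraper and setting block stand at rest on the mat, not at the holder end (origins at mat x within 60, y -210 to 150 mm); the driver stands upright in its holder, flange on the mouth (all of step 1 and z of gate_lip in the frame of feeder between 0.0656 and 0.0684 m and x of scraper in the frame of mat between -0.06 and 0.06 m and y of scraper in the frame of mat between -0.21 and 0.15 m and z of each of scraper, gauge in the frame of mat below 0.006 m and angle between each of scraper, gauge's own z axis and vertical below 0.1 rad and linear speed of each of scraper, gauge below 0.02 m/s and x of gauge in the frame of mat between -0.06 and 0.06 m and y of gauge in the frame of mat between -0.21 and 0.15 m and horizontal distance between driver and holder below 0.01 m and z of driver in the frame of mat between 0.005 and 0.016 m and angle between driver's own z axis and vertical below 0.15 rad); the robot touches nothing.
It fails at once if the fingers press on a suet chunk (over 1 N) (contact force between the fingers and chunk0 above 1 N or contact force between the fingers and chunk1 above 1 N or contact force between the fingers and chunk2 above 1 N or contact force between the fingers and chunk3 above 1 N or contact force between the fingers and chunk4 above 1 N).
It fails at once if the fingers press on the gate or the stop screw (over 2 N) (contact force between the fingers and screw_lift above 2 N).
It fails at once if the setting block is clamped hard by the gate (over 12 N) (contact force between gate and gauge above 12 N).
It fails at once if a bystander is shifted more than 25 mm (distance of any of hanger, scoop, seedjar, flowerpot from where it was at the start of the episode above 0.025 m).
Of chunk0, chunk1, chunk2, chunk3, chunk4 only 2 to 5 are there at a start; the rules pass over those that are not, and their reading is None.
At some moment in a run one of scraper, gauge may be knocked a few centimetres aside while the robot is not near it.
It also fails if it takes over 210 s, if anything falls off the work surface, if the arm or the gripper's body presses on something with over 40 N, if the wrist force passes 120 N, or if a joint passes its speed limit or range.

## Working session

There is one attempt and no reset: what is moved stays moved. The work goes in short steps, Python scripts to look and compute and a tool call to move; the robot and the scene stay as the last step left them, time stands still between calls to the robot, and variables do not carry over. Pictures are saved under pics/ and viewed, and the job is handed in when it is done.

Besides the shell and the picture viewer there is one more tool, called after "Request:" as a command line: name --pt "numbers of a row" for each row, then --argument value for the rest. play_rows: Moves the arm, as the interface text tells. Its arguments: {"type":"object","properties":{"series":{"type":"array","items":{"type":"array","items":{"type":"number"}}},"force":{"type":"number"}},"required":["series"]}

```bash
ls; mkdir -p pics
python3 - <<'E'
from rig import r
import cv2
print(r.state())
for n in ["scene","top","wrist"]:
    p=r.get_image(n); cv2.imwrite(f"pics/a_{n}.png",p["color"]); print(n,p["intrinsics"],p["R"],p["t"],p["shot"])
E
```

```text
pics
{'time': 0.0, 'q': array([-1.18498267e+00,  4.23828126e-01,  1.63064721e+00, -1.19337031e-05,
        1.08861414e+00, -1.90234640e-02]), 'joint_vel': array([-1.96379905e-03,  1.10084390e-03,  3.98437338e-06,  2.42518766e-03,
        4.97446035e-04,  4.73435907e-04]), 'effort': array([ 2.50566824e-03, -5.44620967e+01, -2.73665857e+01,  6.43388182e-02,
        2.26182950e-02, -9.73949932e-05]), 'ee_pos': array([ 0.24597317, -0.57397836,  0.22192645]), 'tcp_rot': array([ 9.79582386e-01,  2.01041757e-01, -1.41682151e-04, -7.34893874e-04]), 'contact_force': array([ 0.16638206, -0.18675961, -0.06455982]), 'torque': array([ 0.02230317, -0.04365499, -0.00721134]), 'finger_gap': 0.08745748113437808}
scene [[391.46814589   0.         264.01101937]
 [  0.         391.46814589 194.10096076]
 [  0.           0.           1.        ]] [[ 0.14513121  0.98938334  0.0075849 ]
 [ 0.78314026 -0.1101859  -0.61200523]
 [-0.60467203  0.0947611  -0.79081734]] [-0.04277298 -0.2892023   1.37505963] 1
top [[365.17081387   0.         253.21490952]
 [  0.         365.17081387 191.40669114]
 [  0.           0.           1.        ]] [[ 0.02004025 -0.99972503  0.01217572]
 [-0.99694331 -0.02090134 -0.07528062]
 [ 0.07551441 -0.01062986 -0.99708805]] [-0.02331135  0.43734493  1.23449032] 2
wrist [[323.49669953   0.         253.46705799]
 [  0.         323.49669953 197.7611322 ]
 [  0.           0.           1.        ]] [[ 0.39350997 -0.91931874 -0.00171801]
 [-0.88197358 -0.37805048  0.28142572]
 [-0.25936943 -0.10922858 -0.95958148]] [-0.62355364 -0.03404389  0.3919442 ] 3
```

View pics/a_scene.png

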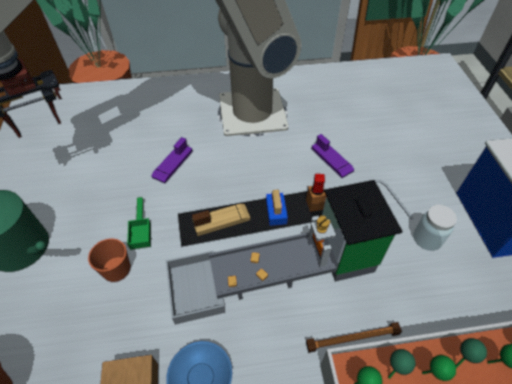

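View pics/a_top.png

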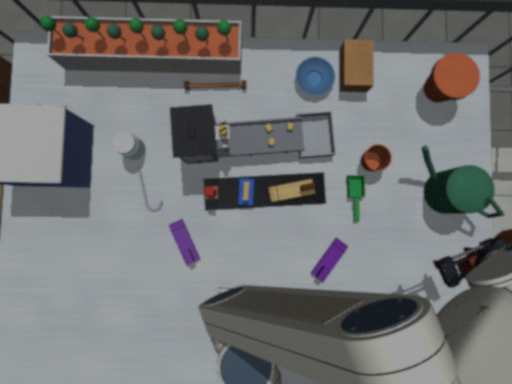

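View pics/a_wrist.png

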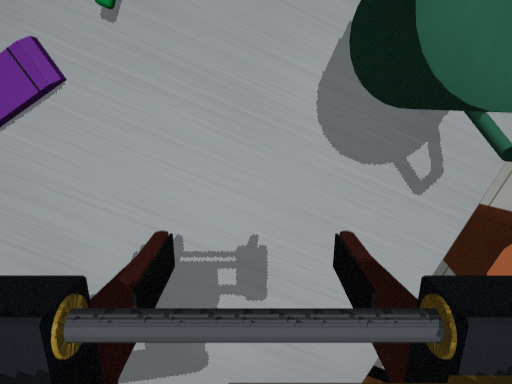

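The scene view shows the wooden gauge at (222,218), its two purple look-alikes at (172,160) and (332,155), the blue scraper at (277,207) and the red driver at (318,188). Three chunks lie at (255,257), (262,273) and (232,281). The gauge, scraper and driver each stand on the black mat, so I choose those.

```bash
cat > h.py <<'E'
from rig import r
import numpy as np, cv2
def ray(p,px):
    K=np.array(p["intrinsics"]);R=np.array(p["R"]);t=np.array(p["t"])
    d=R.T@np.linalg.solve(K,[px[0],px[1],1.0]); c=-R.T@t
    return c,d/np.linalg.norm(d)
def atz(p,px,z):
    c,d=ray(p,px); return c+d*(z-c[2])/d[2]
def tri(obs):
    A=np.zeros((3,3));b=np.zeros(3)
    for p,px in obs:
        c,d=ray(p,px);M=np.eye(3)-np.outer(d,d);A+=M;b+=M@c
    X=np.linalg.solve(A,b)
    e=[np.linalg.norm(proj(p,X)-np.array(px)) for p,px in obs]
    return X,e
def proj(p,X):
    v=np.array(p["R"])@np.asarray(X)+np.array(p["t"]);v=np.array(p["intrinsics"])@v
    return v[:2]/v[2]
def crop(p,c,w,h,s,name):
    x,y=int(c[0]-w/2),int(c[1]-h/2);x=max(0,x);y=max(0,y)
    cv2.imwrite(name,cv2.resize(p["color"][y:y+h,x:x+w],None,fx=s,fy=s,interpolation=cv2.INTER_CUBIC))
E
python3 - <<'E'
from h import *
np.set_printoptions(precision=4,suppress=True)
a=r.get_image("scene");b=r.get_image("top")
for n in ["feeder","pan","gate","gate_lip","screw_head","driver","holder","mat","scraper","gauge","gauge_nose","hanger","scoop","seedjar","flowerpot"]:
    A=r.pinpoint(a,n);B=r.pinpoint(b,n)
    print(n,[(np.round(o["pixel"]),round(o["confidence"],2)) for o in A[:3]],[(np.round(o["pixel"]),round(o["confidence"],2)) for o in B[:3]])
    if A and B: print("   ",*tri([(a,A[0]["pixel"]),(b,B[0]["pixel"])]))
for c in ["chunk0"]:
    for p,nm in((a,'s'),(b,'t')):
        for o in r.pinpoint(p,c): print(c,nm,np.round(o["pixel"],1),o["confidence"],atz(p,o["pixel"],.05))
E
```

```text
feeder [(array([270., 272.]), 0.61)] [(array([260., 141.]), 0.71)]
    [ 0.617  -0.0345 -0.0043] [np.float64(0.5722908463256097), np.float64(0.41602945218830645)]
pan [(array([195., 288.]), 0.72)] [(array([313., 138.]), 0.79), (array([269., 194.]), 0.29)]
    [ 0.6323 -0.2224 -0.0055] [np.float64(0.17888499345997683), np.float64(0.12591119243124352)]
gate [(array([259., 274.]), 0.69), (array([318., 247.]), 0.65), (array([234., 278.]), 0.52)] []
gate_lip [(array([315., 246.]), 0.54)] [(array([260., 142.]), 0.7)]
    [0.6071 0.0194 0.1133] [np.float64(23.39107765641523), np.float64(17.027061203043353)]
screw_head [(array([322., 220.]), 0.54)] [(array([224., 128.]), 0.48), (array([263., 188.]), 0.25)]
    [0.6095 0.0798 0.1998] [np.float64(0.5144607917721928), np.float64(0.37897901609180545)]
driver [(array([316., 202.]), 0.5)] [(array([214., 194.]), 0.69), (array([315., 134.]), 0.34), (array([244., 194.]), 0.26)]
    [0.4273 0.1253 0.0172] [np.float64(1.4681288618232822), np.float64(1.2191721956588717)]
holder [(array([316., 188.]), 0.96)] [(array([214., 192.]), 0.8), (array([291., 128
[... 1339 characters left out ...]
64(1.857213602964837)]
seedjar [(array([426., 237.]), 0.81)] [(array([135., 149.]), 0.69)]
    [0.5788 0.4001 0.0066] [np.float64(0.7005633371013418), np.float64(0.5334732144838301)]
flowerpot [(array([116., 267.]), 0.81), (array([278., 212.]), 0.55)] [(array([370., 161.]), 0.72)]
    [ 0.5534 -0.419   0.0069] [np.float64(0.03327819318437241), np.float64(0.0239093322338911)]
chunk0 s [252.  258.6] 0.66 [ 0.6008 -0.0752  0.05  ]
chunk0 s [261.4 276.2] 0.6 [ 0.6508 -0.0589  0.05  ]
chunk0 s [231.4 280.2] 0.48 [ 0.651  -0.1309  0.05  ]
chunk0 t [272.1 138.4] 0.63 [ 0.6158 -0.0741  0.05  ]
chunk0 t [266.9 128.7] 0.55 [ 0.6487 -0.056   0.05  ]
chunk0 t [290.  127.5] 0.44 [ 0.6546 -0.1341  0.05  ]
```

Run:
```python
from h import *
from scipy.spatial.transform import Rotation as Ro
np.set_printoptions(precision=4,suppress=True)
p=r.get_image("wrist");s=r.state()
T=Ro.from_quat(s["tcp_rot"]).as_matrix();R=np.array(p["R"]);c=-R.T@p["t"]
print("cam in tool",T.T@(c-s["ee_pos"]),"axes in tool\n",(R@T).round(3)); print(T, c)
# view center on table
print(atz(p,(256,192),0.05))
```

```text
cam in tool [ 0.0774 -0.0005 -0.1626] axes in tool
 [[-0.     1.     0.   ]
 [-0.96  -0.    -0.281]
 [-0.281 -0.     0.96 ]]
[[ 0.9192  0.3938  0.    ]
 [ 0.3938 -0.9192  0.0001]
 [ 0.     -0.     -1.    ]] [ 0.3171 -0.5435  0.3853]
[ 0.2337 -0.5821  0.05  ]
```

Request:
play_rows --pt "0 0 3.5 14 26 13 0" --pt "0 0 3.5 14 26 13 0" --pt "0 0 3.5 14 26 13 0" --pt "0 0 3.5 14 26 13 0" --pt "0 0 3.5 14 26 13 0" --pt "0 0 3.5 14 26 13 0" --pt "0 0 3.5 14 26 13 0" --pt "0 0 3.5 14 26 13 0" --pt "0 0 3.5 14 26 13 0" --pt "0 0 3.5 14 26 13 0"

```text
time: 2.9
ee_pos: [0.3865, -0.3133, 0.3534]
tcp_rot: [0.873, 0.487, 0.0, 0.0]
contact_force: [0.9, -0.9, -0.0]
finger_gap: 0.0876
```

Request:
play_rows --pt "0 0 3.6 14 26 0 0" --pt "0 0 3.6 14 26 0 0" --pt "0 0 3.6 14 26 0 0" --pt "0 0 3.6 14 26 0 0" --pt "0 0 3.6 14 26 0 0" --pt "0 0 3.6 14 26 0 0" --pt "0 0 3.6 14 26 0 0" --pt "0 0 3.6 14 26 0 0" --pt "0 0 3.6 14 26 0 0" --pt "0 0 3.6 14 26 0 0"

```text
time: 3.9
ee_pos: [0.5266, -0.0533, 0.3528]
tcp_rot: [0.68, 0.733, 0.0, 0.0]
contact_force: [-0.2, -1.2, 0.4]
finger_gap: 0.0875
```

Run:
```python
from h import *
np.set_printoptions(precision=4,suppress=True)
p=r.get_image("wrist");s=r.state();print(s["time"],s["ee_pos"],s["tcp_rot"])
cv2.imwrite("pics/b_wrist.png",cv2.resize(p["color"],None,fx=1.5,fy=1.5))
```

```text
3.95 [ 0.5282 -0.0504  0.3528] [ 0.6781  0.7349  0.0012 -0.0001]
```

View pics/b_wrist.png

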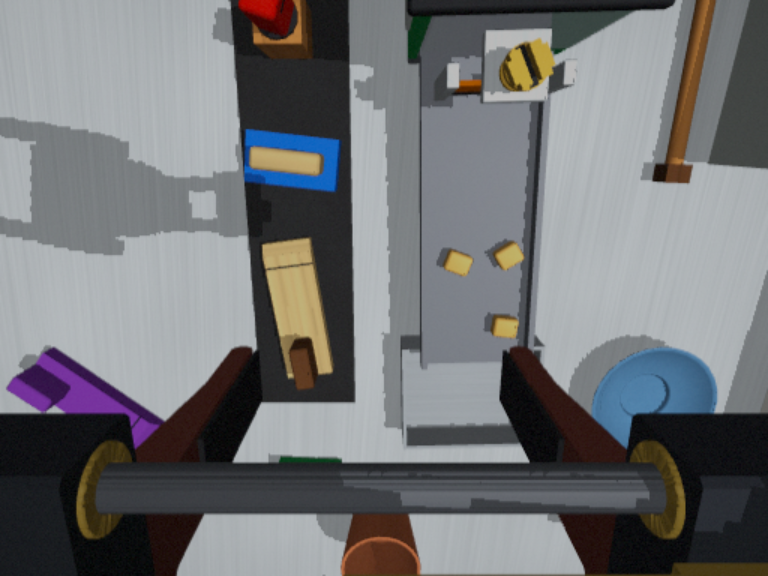

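```bash
cat > fit.py <<'E'
from h import *
from scipy.optimize import minimize
def box(x0,x1,y0,y1,z0,z1): return np.array([[x,y,z] for x in(x0,x1) for y in(y0,y1) for z in(z0,z1)])
m=1e-3
cyl=lambda rr,z0,z1:np.array([[rr*np.cos(t),rr*np.sin(t),z] for t in np.linspace(0,2*np.pi,24,endpoint=False) for z in(z0,z1)])
MODELS={"scraper":[box(-.044,.044,-.024,.024,0,.030),box(-.032,.032,-.010,.010,.030,.064)],
"gauge":[np.vstack([box(-.075,.063,-.025,.025,0,.018),box(.063,.075,-.025,.025,.003,.015)]),box(-.075,-.029,-.010,.010,.018,.054)],
"chunk":[box(-.012,.012,-.010,.010,0,.015)]}
def render(p,model,q,S=4):
    x,y,z,a=q;R=np.array([[np.cos(a),-np.sin(a),0],[np.sin(a),np.cos(a),0],[0,0,1]])
    im=np.zeros((384*S,512*S),np.uint8)
    for b in model:
        P=np.array([proj(p,R@v+[x,y,z]) for v in b]);P=(P+.5)*S-.5
        h=cv2.convexHull(np.round(P*16).astype(np.int32));cv2.fillConvexPoly(im,h,255,shift=4)
    return cv2.resize(im,(512,384),interpolation=cv2.INTER_AREA)/255.
def fit(views,model,q0,fixz=None):
    # views: (p, mask)
    def cost(v):
        q=[v[0],v[1],fixz if fixz is not None else v[3]*1.0,v[2]]
        c=0
        for p,mk in views:
            rr=render(p,model,q);c+=np.abs(rr-mk).sum()/mk.sum()
        return c
    v0=[q0[0],q0[1],q0[3]]+([] if fixz is not None else [q0[2]])
    st=[.008,.008,.15]+([] if fixz is not None else [.008])
    sim=np.vstack([v0]+[np.array(v0)+np.eye(len(v0))[i]*st[i] for i in range(len(v0))])
    o=minimize(cost,v0,method="Nelder-Mead",options=dict(initial_simplex=sim,xatol=1e-4,fatol=1e-4,maxiter=250))
    return o.x,o.fun
def mask_near(p,name,X,maxd=40):
    best=None
    for o in r.trace(p,name):
        d=np.linalg.norm(np.array(o["pixel"])-proj(p,X))
        if d<maxd and (best is None or d<best[0]): best=(d,np.array(o["region"]).astype(float),o["confidence"])
    return best
E
python3 - <<'E'
from fit import *
np.set_printoptions(precision=4,suppress=True)
w=r.get_image("wrist");t=r.get_image("top");s=r.get_image("scene")
for n,X,a in(("scraper",[.434,.015,.003],-.1),("gauge",[.455,-.105,.003],1.7)):
    V=[]
    for p in(w,t,s):
        mk=mask_near(p,n,X)
        if mk: V.append((p,mk[1]));print(n,mk[0],mk[2],mk[1].sum())
        else: print("none")
    print("free z",fit(V,MODELS[n],[*X,a]));print("z=.003 ",fit(V,MODELS[n],[*X,a],fixz=.003))
    print("wrist only",fit(V[:1],MODELS[n],[*X,a],fixz=.003))
for o in r.pinpoint(w,"chunk0"): print("chunk",np.round(o["pixel"]),round(o["confidence"],2),atz(w,o["pixel"],.05))
for n in ["screw_head","holder","gate_lip","pan","feeder","mat","driver","gauge_nose"]:
    W=r.pinpoint(w,n);T=r.pinpoint(t,n);S=r.pinpoint(s,n)
    print(n,[(np.round(o["pixel"],1),round(o["confidence"],2)) for o in W[:2]])
    if W and T and S: print("  ",tri([(w,W[0]["pixel"]),(t,T[0]["pixel"]),(s,S[0]["pixel"])]))
    if W and S: print("  ",tri([(w,W[0]["pixel"]),(s,S[0]["pixel"])]))
E
```

```text
scraper 3.145974428231811 0.57 2175.0
none
scraper 2.338116046064141 0.76 596.0
free z (array([ 0.4357,  0.0134, -0.0351,  0.0016]), np.float64(0.1228268964609681))
z=.003  (array([ 0.436 ,  0.0132, -0.0386]), np.float64(0.12580942743524937))
wrist only (array([ 0.4356,  0.0126, -0.032 ]), np.float64(0.03589091728645481))
gauge 21.81371946598179 0.87 3185.0
none
gauge 16.666027564313445 0.7 962.0
free z (array([ 0.443 , -0.1426,  1.7799, -0.0023]), np.float64(0.16545648612875502))
z=.003  (array([ 0.4444, -0.1411,  1.7846]), np.float64(0.1878091777251441))
wrist only (array([ 0.4439, -0.1413,  1.7817]), np.float64(0.03310862806661126))
chunk [302. 175.] 0.62 [ 0.6013 -0.0684  0.05  ]
chunk [334. 171.] 0.61 [ 0.6476 -0.0586  0.05  ]
chunk [333. 219.] 0.53 [ 0.6572 -0.1324  0.05  ]
screw_head [(array([351. ,  45.8]), 0.76)]
holder [(array([180.3,  13.4]), 0.75)]
   (array([0.4287, 0.1261, 0.0802]), [np.float64(2.9068005932866536), np.float64(1.349393482737548), np.float64(0.5219287913235218)])
   (array([0.4253, 0.1255, 0.0749]), [np.float64(0.6444169878556728), np.float64(0.2558464609
[... 834 characters left out ...]
 -0.0525, -0.0012]), [np.float64(0.94667629780162), np.float64(0.5345927699984939)])
driver [(array([193.7,  23. ]), 0.58), (array([334.4, 216.4]), 0.42)]
   (array([0.4277, 0.1262, 0.0256]), [np.float64(3.895577619367474), np.float64(1.3937293784956133), np.float64(1.2175151369207557)])
   (array([0.4355, 0.1242, 0.0394]), [np.float64(1.230649815890549), np.float64(0.527140564434464)])
gauge_nose [(array([ 96.5, 294.1]), 0.77), (array([190.7, 162.1]), 0.73)]
   (array([ 0.4565, -0.0494,  0.3971]), [np.float64(19.9369668159078), np.float64(98.53393575395795), np.float64(115.26550077698488)])
   (array([0.6024, 0.0603, 0.4845]), [np.float64(1480.6252291732035), np.float64(55.22922842972502)])
```

```bash
cat > ov.py <<'E'
from h import *
def fw(q,X):
    x,y,a=q;R=np.array([[np.cos(a),-np.sin(a),0],[np.sin(a),np.cos(a),0],[0,0,1]]);return R@np.asarray(X,float)+[x,y,0]
LINES=[[(-.05,-.14,.05),(-.05,.113,.05)],[(.05,-.14,.05),(.05,.113,.05)],[(-.05,-.14,.05),(.05,-.14,.05)],[(.05,-.14,.064),(.05,.113,.064)],[(-.05,-.14,.064),(-.05,.113,.064)],
 [(-.022,.102,.162),(.022,.102,.162)],[(.022,.102,.162),(.022,.146,.162)],[(-.022,.102,.162),(-.022,.146,.162)],
 [(-.066,.146,.21),(.066,.146,.21)],[(-.066,.146,.21),(-.066,.265,.21)],
 [(-.075,-.247,.042),(.075,-.247,.042)],[(-.075,-.247,.042),(-.075,-.127,.042)],[(.075,-.247,.042),(.075,-.127,.042)],[(-.075,-.127,.042),(-.05,-.127,.042)]]
def overlay(p,q,S,x0,y0,w,h,name,draw=True):
    im=cv2.resize(p["color"][y0:y0+h,x0:x0+w],None,fx=S,fy=S,interpolation=cv2.INTER_CUBIC)
    if draw:
      for a,b in LINES:
        A=((proj(p,fw(q,a))-[x0,y0]+.5)*S).astype(int);B=((proj(p,fw(q,b))-[x0,y0]+.5)*S).astype(int)
        cv2.line(im,tuple(A.tolist()),tuple(B.tolist()),(255,0,255),1)
    cv2.imwrite(name,im)
E
python3 - <<'E'
from ov import *
w=r.get_image("wrist");t=r.get_image("top")
q=(.619,-.036,.078)
overlay(w,q,3,240,0,200,300,"pics/c_w.png") if 0 else overlay(w,q,2.6,230,0,200,230,"pics/c_w.png")
overlay(t,q,4,160,90,190,90,"pics/c_t.png")
E
```

```text
(no output)
```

View pics/c_w.png

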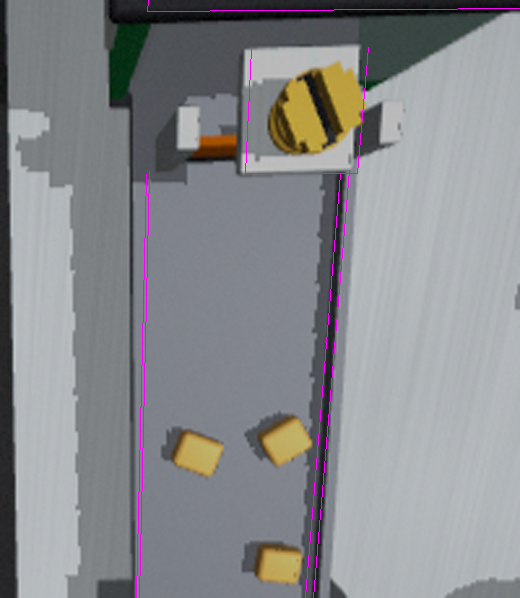

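View pics/c_t.png

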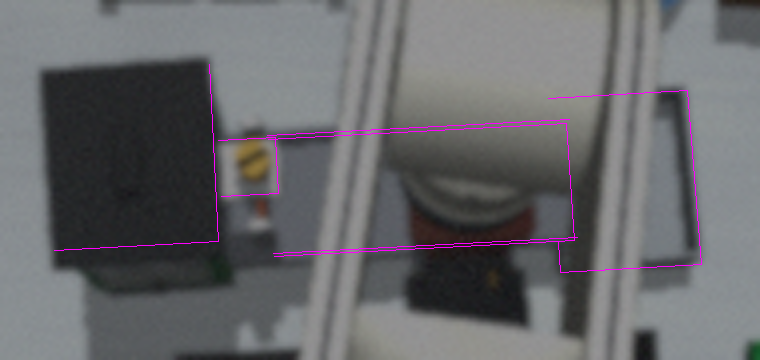

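Run:
```python
from ov import *
w=r.get_image("wrist")
q=(.6160,-.0365,.090)
overlay(w,q,2.6,230,0,200,230,"pics/d_w.png")
overlay(w,q,3,260,210,120,90,"pics/d_w2.png")
```

```text
(no output)
```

View pics/d_w.png

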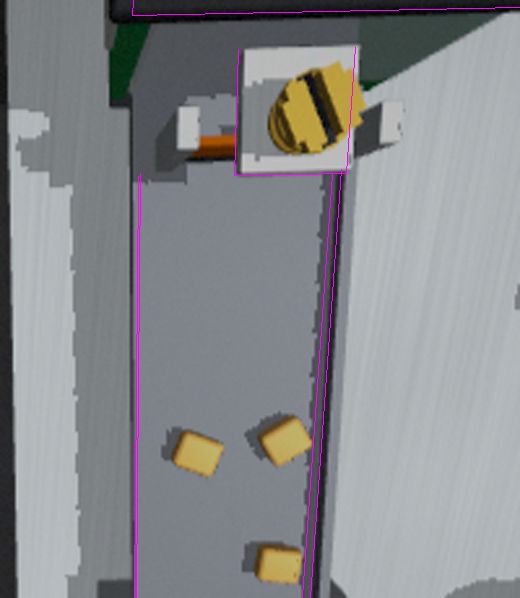

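View pics/d_w2.png

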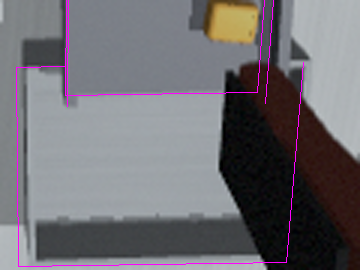

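Run:
```python
from ov import *
w=r.get_image("wrist")
q=(.6180,-.0365,.098)
LINES.extend([[(-.022,.146,.162),(.022,.146,.162)],[(.036,.113,.149),(.045,.113,.149)],[(-.036,.113,.149),(-.045,.113,.149)],[(-.045,.113,.149),(-.045,.129,.149)],[(.045,.113,.149),(.045,.129,.149)]])
overlay(w,q,4,270,0,130,140,"pics/e_w.png")
overlay(w,q,4,260,140,120,145,"pics/e_w2.png")
```

```text
(no output)
```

View pics/e_w.png

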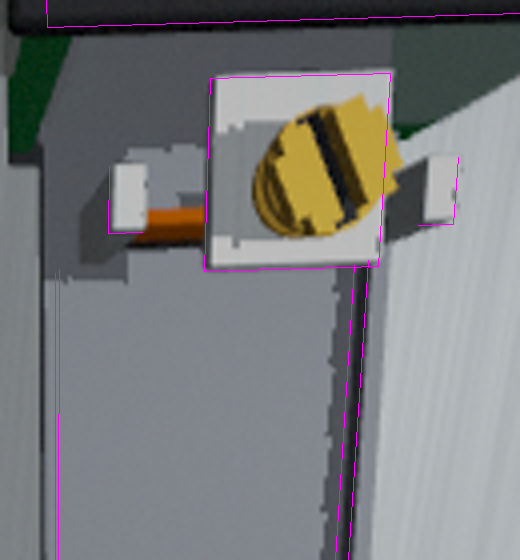

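View pics/e_w2.png

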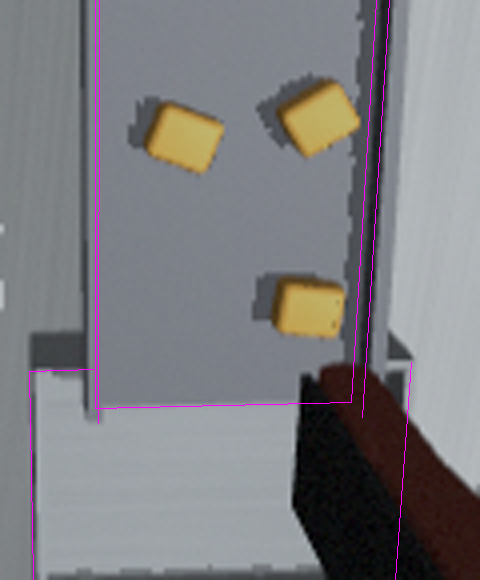

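Request:
play_rows --pt "0 0 -0.7 -9.2 6.3 -24 0" --pt "0 0 -0.7 -9.2 6.3 -24 0" --pt "0 0 -0.7 -9.2 6.3 -24 0" --pt "0 0 -0.7 -9.2 6.3 -24 0" --pt "0 0 -0.7 -9.2 6.3 -24 0" --pt "0 0 -0.7 -9.2 6.3 -24 0" --pt "0 0 -0.7 -9.2 6.3 -24 0" --pt "0 0 -0.7 -9.2 6.3 -24 0" --pt "0 0 -0.7 -9.2 6.3 -24 0" --pt "0 0 0 -9.2 6.3 -10 0"

```text
time: 6.85
ee_pos: [0.4328, 0.0087, 0.125]
tcp_rot: [0.72, 0.694, -0.001, -0.001]
contact_force: [-0.1, 0.8, 1.1]
finger_gap: 0.0879
```

```bash
cat > loc.py <<'E'
import sys
from fit import *
from scipy.spatial.transform import Rotation as Ro
np.set_printoptions(precision=4,suppress=True)
def st():
    s=r.state();T=Ro.from_quat(s["tcp_rot"]).as_matrix()
    print("t",s["time"],"tcp",s["ee_pos"],"psi",np.degrees(np.arctan2(T[1,0],T[0,0])).round(2),"tilt",np.degrees(np.arccos(-T[2,2])).round(2),"F",s["contact_force"],"gap",round(s["finger_gap"],4),"q6",s["q"][5].round(3))
    return s
E
python3 - <<'E'
from loc import *
st()
w=r.get_image("wrist")
cv2.imwrite("pics/f_w.png",cv2.resize(w["color"],None,fx=1.5,fy=1.5))
mk=mask_near(w,"scraper",[.436,.013,.02],80)
print(mk and mk[2]); print(fit([(w,mk[1])],MODELS["scraper"],[.436,.013,.003,-.035],fixz=.003))
E
```

```text
t 6.85 tcp [0.4328 0.0087 0.125 ] psi 87.87 tilt 0.14 F [-0.0952  0.7641  1.0574] gap 0.0879 q6 0.03
0.57
(array([ 0.4354,  0.0124, -0.0364]), np.float64(0.009141974769105263))
```

View pics/f_w.png

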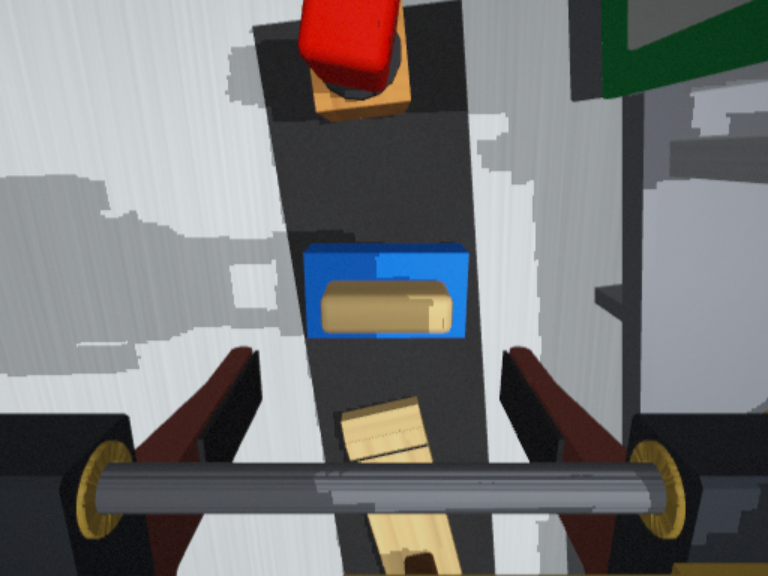

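Request:
play_rows --pt "0 0 0 0 0 0 0" --pt "0 0 0 0 0 0 0" --pt "0 0 0 0 0 0 0" --pt "0 0 0 0 0 0 0" --pt "0 0 0 0 0 0 0" --pt "0 0 0 0 0 0 0" --pt "0 0 0 0 0 -10 0" --pt "0 0 0 0 0 -10 0" --pt "0 0 0 0 0 0 0" --pt "0 0 0 0 0 0 0"

```text
time: 7.95
ee_pos: [0.4337, 0.0085, 0.106]
tcp_rot: [0.72, 0.694, -0.001, -0.001]
contact_force: [-0.2, 0.0, -0.4]
finger_gap: 0.0877
```

Request:
play_rows --pt "0 0 0 1.7 4 -12 0" --pt "0 0 0 0 0 -15 0" --pt "0 0 0 0 0 -15 0" --pt "0 0 0 0 0 -10 0" --pt "0 0 0 0 0 -10 0" --pt "0 0 0 0 0 -5 0" --pt "0 0 0 0 0 0 0" --pt "0 0 0 0 0 0 0" --pt "0 0 0 0 0 0 0" --pt "0 0 0 0 0 0 0"

```text
time: 8.95
ee_pos: [0.4362, 0.0125, 0.0401]
tcp_rot: [0.72, 0.694, 0.0, 0.0]
contact_force: [-0.6, 0.1, 0.1]
finger_gap: 0.0875
```

Request:
play_rows --pt "0 0 0 0 0 0 0.3" --pt "0 0 0 0 0 0 0.5" --pt "0 0 0 0 0 0 0.5" --pt "0 0 0 0 0 0 0.5" --pt "0 0 0 0 0 0 0.5" --pt "0 0 0 0 0 0 0.5" --pt "0 0 0 0 0 0 0.5" --pt "0 0 0 0 0 0 0.5" --pt "0 0 0 0 0 0 0.5" --pt "0 0 0 0 0 0 0.5" --force 30

```text
time: 9.95
ee_pos: [0.4359, 0.0125, 0.0398]
tcp_rot: [0.72, 0.694, 0.0, 0.0]
contact_force: [-0.8, 0.0, 4.4]
finger_gap: 0.0636
```

Request:
play_rows --pt "0 0 0 0 0 10 0.5" --pt "0 0 0 0 0 25 0.5" --pt "0 0 0 0 0 30 0.5" --pt "0 0 1 20 -2 20 0.5" --pt "0 0 1 30 -3 5 0.5" --pt "0 0 1 30 -3 0 0.5" --pt "0 0 1.5 30 -3 0 0.5" --pt "0 0 1.5 30 -3 0 0.5" --pt "0 0 1 25 -2 0 0.5" --pt "0 0 0.8 14.4 -1.2 0 0.5"

```text
time: 10.95
ee_pos: [0.617, -0.0049, 0.1301]
tcp_rot: [0.671, 0.742, 0.0, 0.0]
contact_force: [0.1, -0.0, -0.9]
finger_gap: 0.0639
```

Request:
play_rows --pt "0 0 0 0 0 0 0.5" --pt "0 0 0 0 0 0 0.5" --pt "0 0 0 0 0 0 0.5" --pt "0 0 0 0 0 0 0.5" --pt "0 0 0 0 0 0 0.5" --pt "0 0 0 0 0 0 0.5" --pt "0 0 0 0 0 0 0.5" --pt "0 0 0 0 0 0 0.5" --pt "0 0 0 0 0 0 0.5" --pt "0 0 0 0 0 0 0.5"

```text
time: 11.95
ee_pos: [0.6153, -0.0047, 0.1296]
tcp_rot: [0.671, 0.741, -0.0, -0.0]
contact_force: [0.1, -0.2, -1.4]
finger_gap: 0.0637
```

Run:
```python
from loc import *
from ov import *
st()
w=r.get_image("wrist")
cv2.imwrite("pics/g_w.png",cv2.resize(w["color"],None,fx=1.5,fy=1.5))
s=r.get_image("scene"); crop(s,(265,250),220,140,3.5,"pics/g_s.png")
```

```text
t 11.95 tcp [ 0.6153 -0.0047  0.1296] psi 95.69 tilt 0.0 F [ 0.1082 -0.192  -1.435 ] gap 0.0637 q6 -0.126
```

View pics/g_w.png

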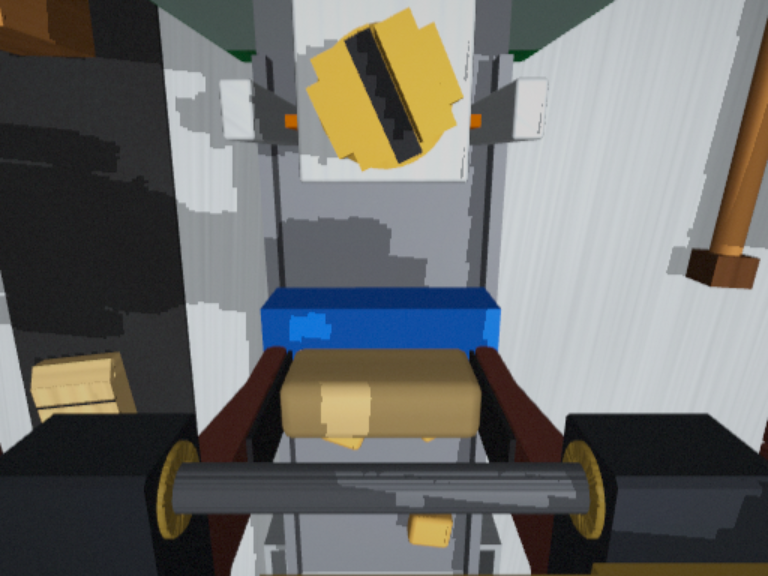

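View pics/g_s.png

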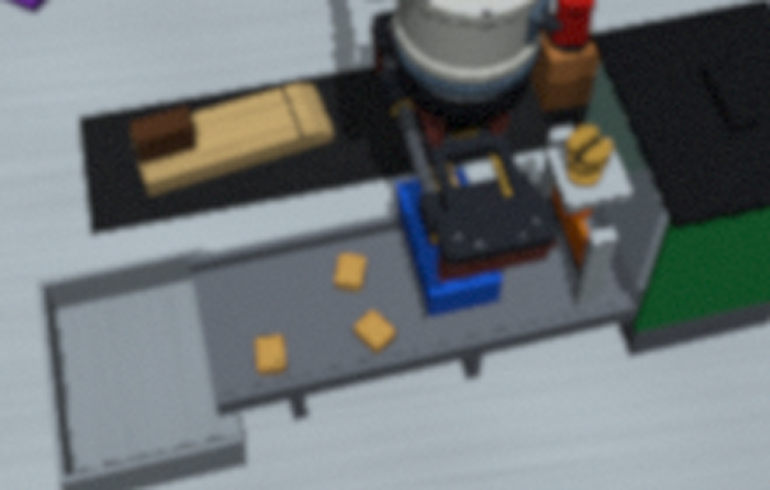

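Request:
play_rows --pt "0 0 0 1 0 -10 0.5" --pt "0 0 0 0 0 -10 0.5" --pt "0 0 0 0 0 -8 0.5" --pt "0 0 0 0 0 -5 0.5" --pt "0 0 0 0 0 -4 0.5" --pt "0 0 0 0 0 -2 0.5" --pt "0 0 0 0 0 -1 0.5" --pt "0 0 0 0 0 -1 0.5" --pt "0 0 0 0 0 0 0.5" --pt "0 0 0 0 0 0 0.5"

```text
time: 13.05
ee_pos: [0.6164, -0.0047, 0.0889]
tcp_rot: [0.671, 0.741, 0.0, 0.0]
contact_force: [0.2, 0.2, -1.6]
finger_gap: 0.064
```

Request:
play_rows --pt "0 0 0 0 0 -1.2 0.5" --pt "0 0 0 0.8 -8 0 0.5" --pt "0 0 0 0.8 -8 0 0.5" --pt "0 0 0 0.8 -8 0 0.5" --pt "0 0 0 0.8 -8 0 0.5" --pt "0 0 0 0.8 -8 0 0.5" --pt "0 0 0 0.8 -8 0 0.5" --pt "0 0 0 0.8 -8 0 0.5" --pt "0 0 0 0.8 -8 0 0.5" --pt "0 0 0 0.8 -8 0 0.5"

```text
time: 14.05
ee_pos: [0.6235, -0.0773, 0.0875]
tcp_rot: [0.671, 0.741, 0.0, -0.0]
contact_force: [0.7, 0.1, -0.9]
finger_gap: 0.064
```

Request:
play_rows --pt "0 0 0 0.5 -5 0 0.5" --pt "0 0 0 0.5 -5 0 0.5" --pt "0 0 0 0.5 -5 0 0.5" --pt "0 0 0 0.5 -5 0 0.5" --pt "0 0 0 0.5 -5 0 0.5" --pt "0 0 0 0.5 -5 0 0.5" --pt "0 0 0 0.5 -5 0 0.5" --pt "0 0 0 0.5 -5 0 0.5" --pt "0 0 0 0.5 -5 0 0.5" --pt "0 0 0 0.5 -5 0 0.5"

```text
time: 15.05
ee_pos: [0.6285, -0.1271, 0.0875]
tcp_rot: [0.671, 0.741, -0.0, -0.0]
contact_force: [0.2, 0.2, -1.4]
finger_gap: 0.0639
```

Run:
```python
from loc import *
st()
s=r.get_image("scene"); crop(s,(245,260),220,140,3.5,"pics/h_s.png")
```

```text
t 15.05 tcp [ 0.6285 -0.1271  0.0875] psi 95.69 tilt 0.0 F [ 0.2184  0.1701 -1.4169] gap 0.0639 q6 -0.317
```

View pics/h_s.png

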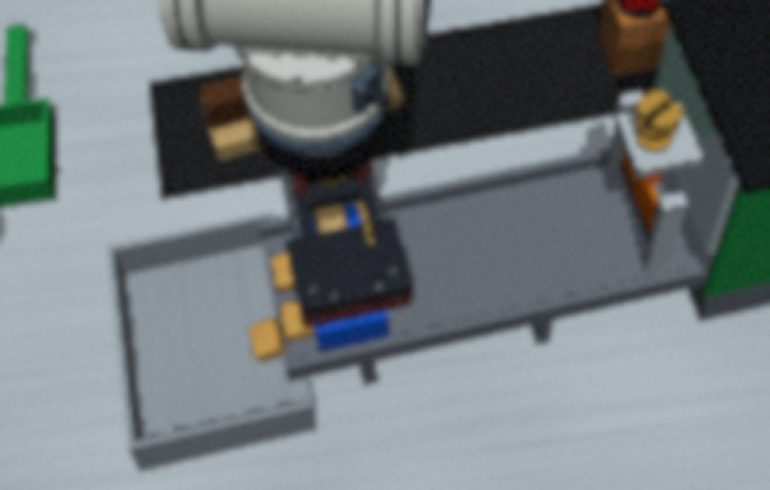

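Request:
play_rows --pt "0 0 0 0.3 -3 0 0.5" --pt "0 0 0 0.3 -3 0 0.5" --pt "0 0 0 0.3 -3 0 0.5" --pt "0 0 0 0.3 -3 0 0.5" --pt "0 0 0 0.3 -3 0 0.5" --pt "0 0 0 0.3 -3 0 0.5" --pt "0 0 0 0.3 -3 0 0.5" --pt "0 0 0 0.3 -3 0 0.5" --pt "0 0 0 0.3 -3 0 0.5" --pt "0 0 0 0.3 -3 0 0.5"

```text
time: 16.1
ee_pos: [0.6314, -0.1569, 0.0874]
tcp_rot: [0.671, 0.741, -0.0, -0.0]
contact_force: [-0.5, 0.5, -1.7]
finger_gap: 0.0641
```

Request:
play_rows --pt "0 0 0 0.3 -3 0 0.5" --pt "0 0 0 0.3 -3 0 0.5" --pt "0 0 0 0.3 -3 0 0.5" --pt "0 0 0 0.3 -3 0 0.5" --pt "0 0 0 0.3 -3 0 0.5" --pt "0 0 0 0.3 -3 0 0.5" --pt "0 0 0 0 0 0 0.5" --pt "0 0 0 0 0 0 0.5" --pt "0 0 0 0 0 0 0.5" --pt "0 0 0 0 0 0 0.5"

```text
time: 17.1
ee_pos: [0.6332, -0.1746, 0.0875]
tcp_rot: [0.671, 0.741, -0.0, -0.0]
contact_force: [0.5, 0.8, -1.8]
finger_gap: 0.0637
```

Run:
```python
from loc import *
st()
s=r.get_image("scene"); crop(s,(245,260),220,140,3.5,"pics/i_s.png")
```

```text
t 17.1 tcp [ 0.6332 -0.1746  0.0875] psi 95.7 tilt 0.0 F [ 0.4702  0.8216 -1.776 ] gap 0.0637 q6 -0.387
```

View pics/i_s.png

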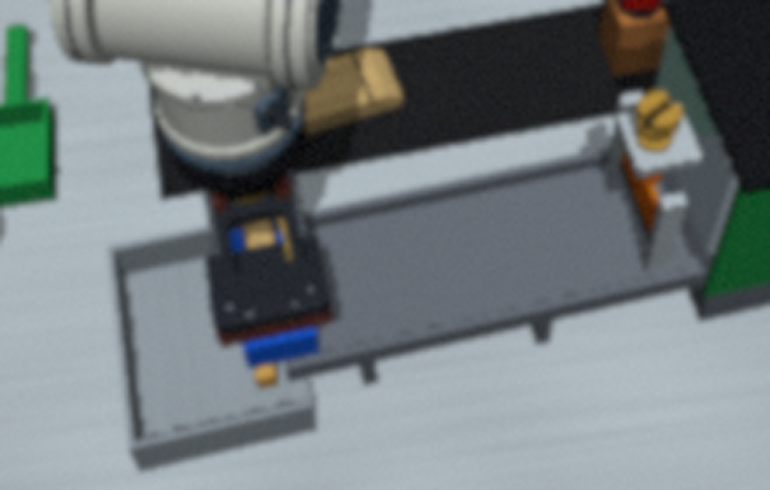

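Request:
play_rows --pt "0 0 0 0.5 -5 0 0.5" --pt "0 0 0 0 0 0 0.5" --pt "0 0 0 0 0 10 0.5" --pt "0 0 0 0 0 15 0.5" --pt "0 0 0 0 0 20 0.5" --pt "0 0 0 0 0 20 0.5" --pt "0 0 0 0 20 10 0.5" --pt "0 0 0 0 30 10 0.5" --pt "0 0 0 0 30 10 0.5" --pt "0 0 0 0 20 0 0.5"

```text
time: 18.15
ee_pos: [0.6344, -0.0769, 0.1849]
tcp_rot: [0.671, 0.742, 0.001, 0.001]
contact_force: [-0.2, 0.0, -1.4]
finger_gap: 0.0637
```

Run:
```python
from loc import *
st()
s=r.get_image("scene"); crop(s,(245,260),220,140,3.5,"pics/j_s.png")
p=r.get_image("top");crop(p,(290,145),140,100,5,"pics/j_t.png")
```

```text
t 18.15 tcp [ 0.6344 -0.0769  0.1849] psi 95.74 tilt 0.17 F [-0.2271  0.0279 -1.3702] gap 0.0637 q6 -0.24
```

View pics/j_s.png

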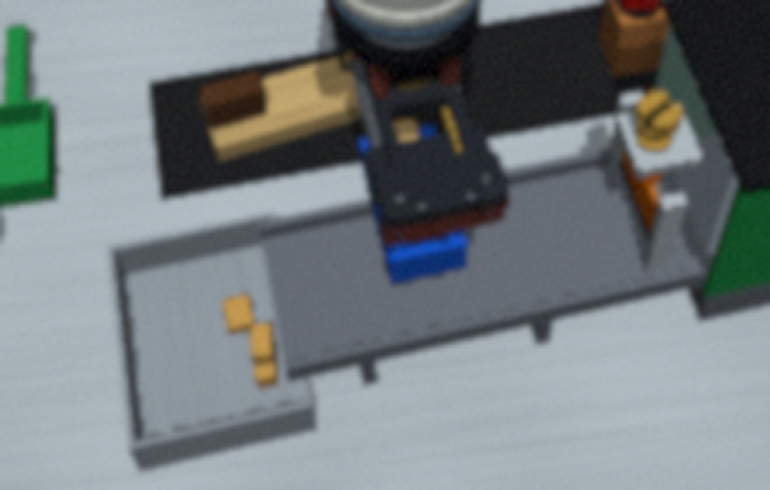

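View pics/j_t.png

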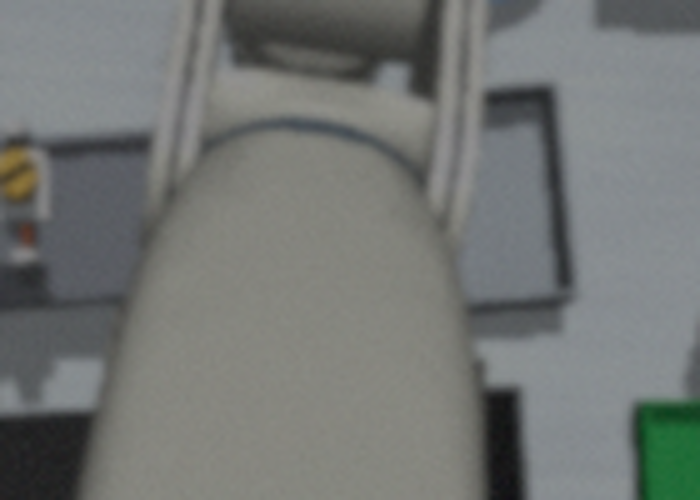

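Request:
play_rows --pt "0 0 -1 -20 9 -2 0.5" --pt "0 0 -1 -25 11 -2 0.5" --pt "0 0 -1 -30 13 -2 0.5" --pt "0 0 -1 -30 13 -2 0.5" --pt "0 0 -1 -30 13 -2 0.5" --pt "0 0 -1 -30 13 -10 0.5" --pt "0 0 -1 -20 9 -20 0.5" --pt "0 0 -0.8 -14 8.3 -20 0.5" --pt "0 0 0 0 0 -20 0.5" --pt "0 0 0 0 0 -20 0.5"

```text
time: 19.25
ee_pos: [0.4345, 0.0099, 0.0824]
tcp_rot: [0.72, 0.694, 0.0, 0.0]
contact_force: [0.5, -0.3, -1.1]
finger_gap: 0.064
```

Request:
play_rows --pt "0 0 0 0 0 -15 0.5" --pt "0 0 0 0 0 -15 0.5" --pt "0 0 0 0 0 0 0.5" --pt "0 0 0 0 0 0 0.5" --pt "0 0 0 0 0 0 0.5" --pt "0 0 0 0 0 0 0.5" --pt "0 0 0 0 0 0 0.5" --pt "0 0 0 0 0 0 0.5" --pt "0 0 0 0 0 0 0.5" --pt "0 0 0 0 0 0 0.5"

```text
time: 20.25
ee_pos: [0.4348, 0.0096, 0.0526]
tcp_rot: [0.72, 0.694, 0.0, 0.0]
contact_force: [0.2, 0.7, -1.6]
finger_gap: 0.0636
```

Lower 12 mm, release, rise.

Request:
play_rows --pt "0 0 0 0 0 -5 0.5" --pt "0 0 0 0 0 -4 0.5" --pt "0 0 0 0 0 -2 0.5" --pt "0 0 0 0 0 -1.3 0.5" --pt "0 0 0 0 0 0 0.5" --pt "0 0 0 0 0 0 0.5" --pt "0 0 0 0 0 0 0" --pt "0 0 0 0 0 0 0" --pt "0 0 0 0 0 0 0" --pt "0 0 0 0 0 0 0"

```text
time: 21.25
ee_pos: [0.4349, 0.0096, 0.0403]
tcp_rot: [0.72, 0.694, 0.0, 0.0]
contact_force: [0.3, -0.9, -1.1]
finger_gap: 0.0877
```

Request:
play_rows --pt "0 0 0 0 0 5 0" --pt "0 0 0 0 0 15 0" --pt "0 0 0 0 0 25 0" --pt "0 0 0 0 0 30 0" --pt "0 0 0 0 -20 30 0" --pt "0 0 0 0 -30 10 0" --pt "0 0 0 0 -35 10 0" --pt "0 0 0 0 -35 10 0" --pt "0 0 0 0 -35 10 0" --pt "0 0 0 0 -30 0 0"

```text
time: 22.25
ee_pos: [0.4353, -0.1773, 0.1869]
tcp_rot: [0.72, 0.694, 0.001, 0.001]
contact_force: [0.7, 0.1, -0.0]
finger_gap: 0.088
```

Request:
play_rows --pt "0 0 0 2 -5 0 0" --pt "0 0 2 2 -5 0 0" --pt "0 0 2 3 -5 0 0" --pt "0 0 2 3 0 0 0" --pt "0 0 2 3 0 0 0" --pt "0 0 2 0 0 0 0" --pt "0 0 2 0 0 0 0" --pt "0 0 2 0 0 0 0" --pt "0 0 0 0 0 0 0" --pt "0 0 0 0 0 0 0"

```text
time: 23.25
ee_pos: [0.4477, -0.1897, 0.1852]
tcp_rot: [0.63, 0.776, 0.0, -0.0]
contact_force: [-0.0, 0.5, -0.3]
finger_gap: 0.0882
```

Run:
```python
from loc import *
st()
w=r.get_image("wrist")
cv2.imwrite("pics/k_w.png",cv2.resize(w["color"],None,fx=1.5,fy=1.5))
for n,X,a in(("gauge",[.444,-.141,.01],1.78),("scraper",[.4348,.0096,.02],-.035)):
    mk=mask_near(w,n,X,80)
    if mk: print(n,mk[2],fit([(w,mk[1])],MODELS[n],[*X,a],fixz=.003))
for o in r.pinpoint(w,"chunk0"): print("chunk",np.round(o["pixel"]),round(o["confidence"],2),atz(w,o["pixel"],.01))
```

```text
t 23.25 tcp [ 0.4477 -0.1897  0.1852] psi 101.87 tilt 0.02 F [-0.0341  0.4664 -0.2692] gap 0.0882 q6 -0.633
gauge 0.59 (array([ 0.4443, -0.143 ,  1.7824]), np.float64(0.032404884144597176))
scraper 0.62 (array([ 0.4352,  0.0101, -0.0386]), np.float64(0.06429892711801702))
chunk [409. 221.] 0.82 [ 0.6266 -0.2014  0.01  ]
chunk [454. 216.] 0.61 [ 0.6732 -0.1861  0.01  ]
chunk [409. 234.] 0.49 [ 0.6319 -0.2157  0.01  ]
```

View pics/k_w.png

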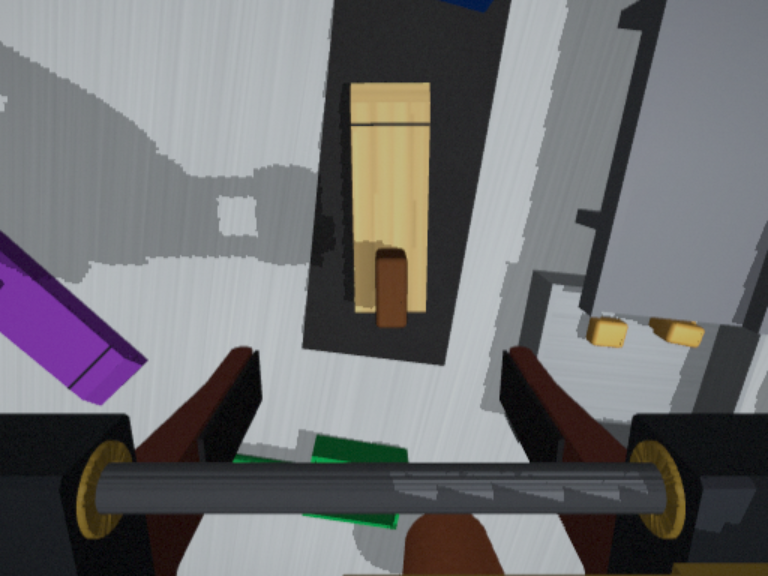

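Run:
```python
from loc import *
from ov import *
s=r.get_image("scene"); crop(s,(220,275),100,80,7,"pics/l_s.png")
for o in r.pinpoint(s,"chunk0"): print("chunk",np.round(o["pixel"],1),round(o["confidence"],2),atz(s,o["pixel"],.004),atz(s,o["pixel"],.02))
p=r.get_image("top");
for o in r.pinpoint(p,"chunk0"): print("chunk",np.round(o["pixel"],1),round(o["confidence"],2),atz(p,o["pixel"],.004),atz(p,o["pixel"],.02))
crop(p,(310,140),60,60,9,"pics/l_t.png")
```

```text
chunk [212.3 286.2] 0.66 [ 0.6382 -0.1798  0.004 ] [ 0.6457 -0.1787  0.02  ]
chunk [199.7 278.5] 0.62 [ 0.6131 -0.2097  0.004 ] [ 0.621  -0.2081  0.02  ]
chunk [214.1 294.8] 0.54 [ 0.6613 -0.1769  0.004 ] [ 0.6684 -0.1759  0.02  ]
chunk [223.8 140.2] 0.64 [0.6159 0.0919 0.004 ] [0.6125 0.0907 0.02  ]
chunk [302.1 129.9] 0.46 [ 0.6588 -0.1818  0.004 ] [ 0.6548 -0.1795  0.02  ]
chunk [311.3 135.6] 0.45 [ 0.6393 -0.2143  0.004 ] [ 0.6355 -0.2116  0.02  ]
chunk [222.1 126.8] 0.29 [0.6634 0.0991 0.004 ] [0.6593 0.0978 0.02  ]
```

View pics/l_s.png

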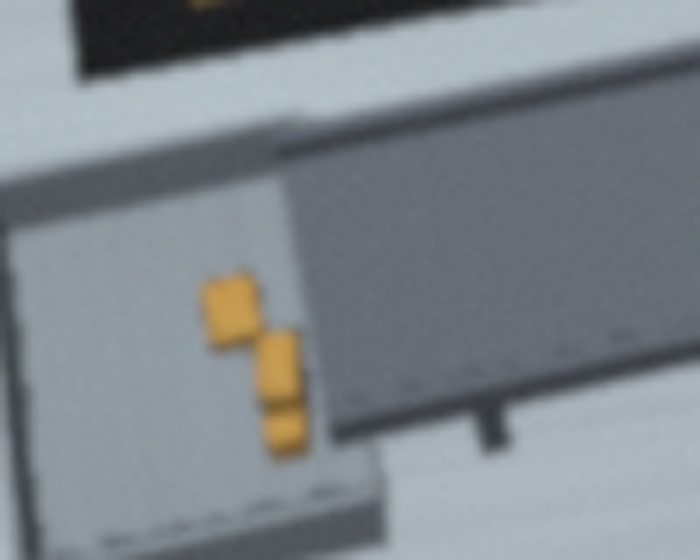

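View pics/l_t.png

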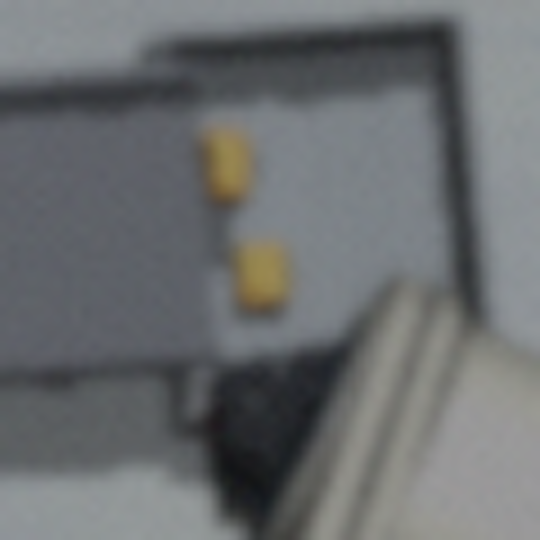

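Run:
```python
from loc import *
from ov import *
w=r.get_image("wrist");s=r.get_image("scene");p=r.get_image("top")
x0,y0=215-45,0
# masks centroids
for nm,im in(("w",w),("s",s),("t",p)):
    for o in r.trace(im,"chunk0"): print(nm,np.round(o["pixel"],1),int(np.array(o["region"]).sum()),round(o["confidence"],2))
print(tri([(s,(212,286)),(p,(302.3,130.5)),(w,(454,221))]))
print(tri([(s,(199.5,277)),(p,(310.5,135.5)),(w,(409,221))]))
print(tri([(s,(214,296)),(w,(454,221))]))
crop(w,(440,220),90,60,8,"pics/l_w.png")
```

```text
w [450.8 220.8] 489 0.92
w [402.4 218.4] 489 0.77
w [315.5   0. ] 119 0.51
s [207.1 290.6] 70 0.4
s [211.9 297.3] 40 0.39
(array([ 0.6517, -0.1801,  0.0388]), [np.float64(1.1703912610899372), np.float64(1.310374299629617), np.float64(5.186800900333773)])
(array([ 0.6249, -0.2045,  0.0269]), [np.float64(2.052490346476819), np.float64(2.7990547190174446), np.float64(8.87369516971398)])
(array([ 0.6696, -0.1829,  0.0189]), [np.float64(2.7684112604700077), np.float64(6.210744290685477)])
```

View pics/l_w.png

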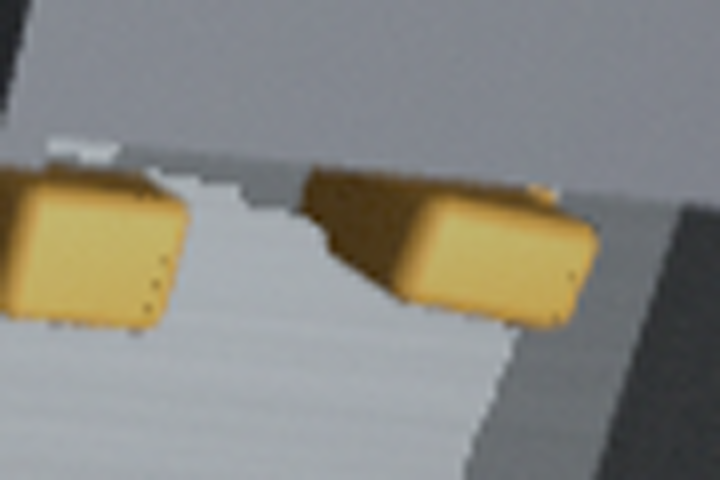

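Request:
play_rows --pt "0 0 0.2 3.5 -2 -20 0" --pt "0 0 0 4 -2 -25 0" --pt "0 0 0 0 0 -30 0" --pt "0 0 0 0 0 -30 0" --pt "0 0 0 0 0 -25 0" --pt "0 0 0 0 0 -15 0" --pt "0 0 0 0 0 -10 0" --pt "0 0 0 0 0 -4 0" --pt "0 0 0 0 0 0 0" --pt "0 0 0 0 0 0 0"

```text
time: 24.95
ee_pos: [0.4558, -0.1946, 0.0268]
tcp_rot: [0.629, 0.778, 0.0, 0.001]
contact_force: [-0.7, 0.1, -0.5]
finger_gap: 0.0879
```

Request:
play_rows --pt "0 0 0 0 0 0 0.4" --pt "0 0 0 0 0 0 0.7" --pt "0 0 0 0 0 0 0.9" --pt "0 0 0 0 0 0 0.95" --pt "0 0 0 0 0 0 0.95" --pt "0 0 0 0 0 0 0.95" --pt "0 0 0 0 0 0 0.95" --pt "0 0 0 0 0 0 0.95" --pt "0 0 0 0 0 0 0.95" --pt "0 0 0 0 0 0 0.95" --force 30

```text
time: 25.95
ee_pos: [0.4552, -0.1944, 0.0261]
tcp_rot: [0.629, 0.778, -0.0, -0.0]
contact_force: [-0.2, -0.1, -0.6]
finger_gap: 0.0199
```

Request:
play_rows --pt "0 0 0 0 0 10 0.95" --pt "0 0 0 0 0 25 0.95" --pt "0 0 0 0 0 30 0.95" --pt "0 0 -1 20 14 24 0.95" --pt "0 0 -1 30 22 0 0.95" --pt "0 0 -1 30 22 0 0.95" --pt "0 0 -1 30 22 0 0.95" --pt "0 0 -1 30 22 0 0.95" --pt "0 0 -1 20 14 0 0.95" --pt "0 0 -0.4 7 5 0 0.95"

```text
time: 26.95
ee_pos: [0.624, -0.0719, 0.1158]
tcp_rot: [0.671, 0.742, 0.0, 0.001]
contact_force: [-0.0, -1.2, -1.0]
finger_gap: 0.0198
```

Request:
play_rows --pt "0 0 0 0 0 0 0.95" --pt "0 0 0 0 0 0 0.95" --pt "0 0 0 0 0 0 0.95" --pt "0 0 0 0 0 0 0.95" --pt "0 0 0 0 0 0 0.95" --pt "0 0 0 0 0 0 0.95" --pt "0 0 0 0 0 0 0.95" --pt "0 0 0 0 0 0 0.95" --pt "0 0 0 0 0 0 0.95" --pt "0 0 0 0 0 0 0.95"

```text
time: 27.95
ee_pos: [0.6223, -0.0733, 0.1151]
tcp_rot: [0.671, 0.741, -0.0, -0.0]
contact_force: [-0.1, 0.2, 0.4]
finger_gap: 0.0201
```

Run:
```python
from loc import *
st()
w=r.get_image("wrist")
cv2.imwrite("pics/m_w.png",cv2.resize(w["color"],None,fx=1.5,fy=1.5))
```

```text
t 27.95 tcp [ 0.6223 -0.0733  0.1151] psi 95.7 tilt 0.0 F [-0.137   0.1598  0.3878] gap 0.0201 q6 -0.236
```

View pics/m_w.png

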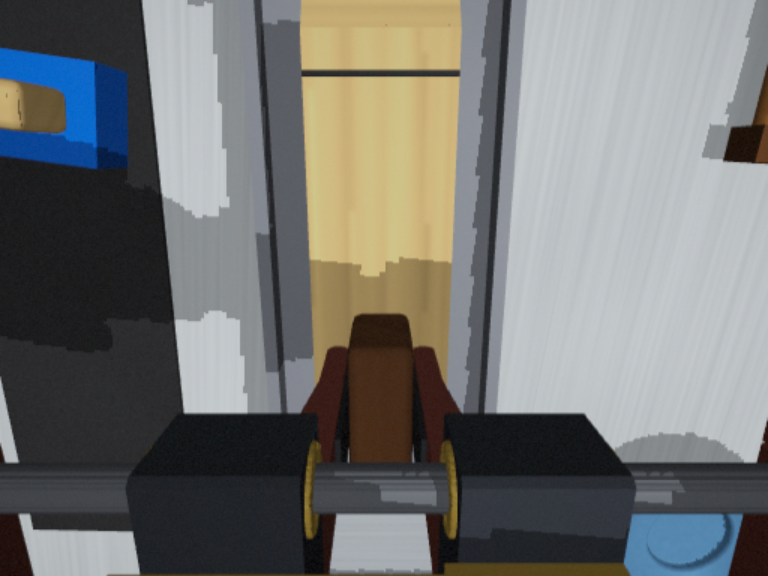

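Request:
play_rows --pt "0 0 0 0 0 -10 0.95" --pt "0 0 0 0 0 -12 0.95" --pt "0 0 0 0 0 -9 0.95" --pt "0 0 0 0 0 -5 0.95" --pt "0 0 0 0 0 -3 0.95" --pt "0 0 0 0 0 -1.5 0.95" --pt "0 0 0 0 0 -0.3 0.95" --pt "0 0 0 0 0 0 0.95" --pt "0 0 0 0 0 0 0.95" --pt "0 0 0 0 0 0 0.95"

```text
time: 29.0
ee_pos: [0.6224, -0.0734, 0.0747]
tcp_rot: [0.671, 0.741, 0.0, 0.0]
contact_force: [0.1, -0.7, -0.5]
finger_gap: 0.0197
```

Request:
play_rows --pt "0 0 0 -0.6 5.7 0 0.95" --pt "0 0 0 -0.6 5.7 0 0.95" --pt "0 0 0 -0.6 5.7 0 0.95" --pt "0 0 0 -0.6 5.7 0 0.95" --pt "0 0 0 -0.6 5.7 0 0.95" --pt "0 0 0 -0.6 5.7 0 0.95" --pt "0 0 0 -0.6 5.7 0 0.95" --pt "0 0 0 -0.5 5.7 0 0.95" --pt "0 0 0 -0.5 5.7 0 0.95" --pt "0 0 0 -0.5 5.7 0 0.95"

```text
time: 30.0
ee_pos: [0.6165, -0.0159, 0.0744]
tcp_rot: [0.671, 0.741, -0.0, -0.0]
contact_force: [0.2, 0.2, -0.2]
finger_gap: 0.0199
```

Request:
play_rows --pt "0 0 0 0 0 -1 0.95" --pt "0 0 0 0 0 0 0.95" --pt "0 0 0 0 0 0 0.95" --pt "0 0 0 0 0 0 0.95" --pt "0 0 0 0 0 0 0.95" --pt "0 0 0 0 0 0 0.95" --pt "0 0 0 0 0 0 0.95" --pt "0 0 0 0 0 0 0.95" --pt "0 0 0 0 0 0 0.95" --pt "0 0 0 0 0 0 0.95"

```text
time: 31.0
ee_pos: [0.6165, -0.0164, 0.0734]
tcp_rot: [0.671, 0.741, -0.0, -0.0]
contact_force: [-0.7, -0.2, -0.7]
finger_gap: 0.02
```

Run:
```python
from loc import *
s=st()
w=r.get_image("wrist")
cv2.imwrite("pics/n_w.png",cv2.resize(w["color"],None,fx=1.5,fy=1.5))
s=r.get_image("scene"); crop(s,(295,240),140,90,5,"pics/n_s.png")
```

```text
t 31.0 tcp [ 0.6165 -0.0164  0.0734] psi 95.7 tilt 0.0 F [-0.6925 -0.1729 -0.6521] gap 0.02 q6 -0.145
```

View pics/n_w.png

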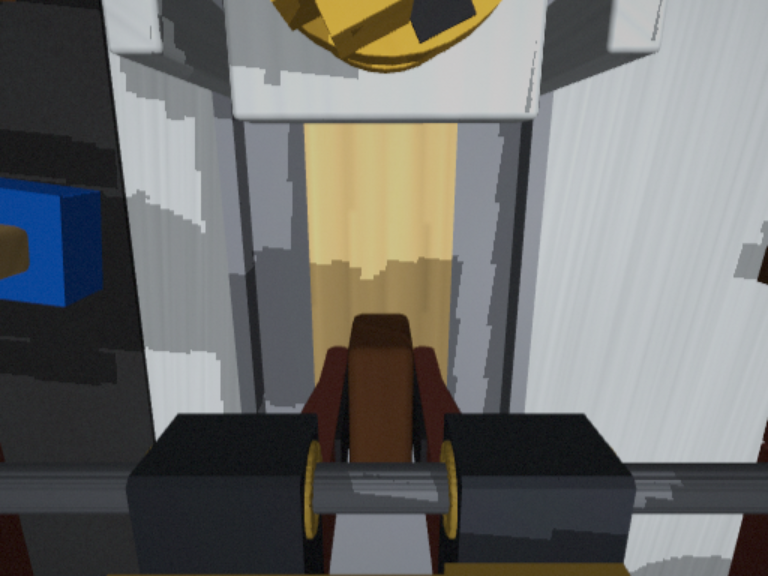

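View pics/n_s.png

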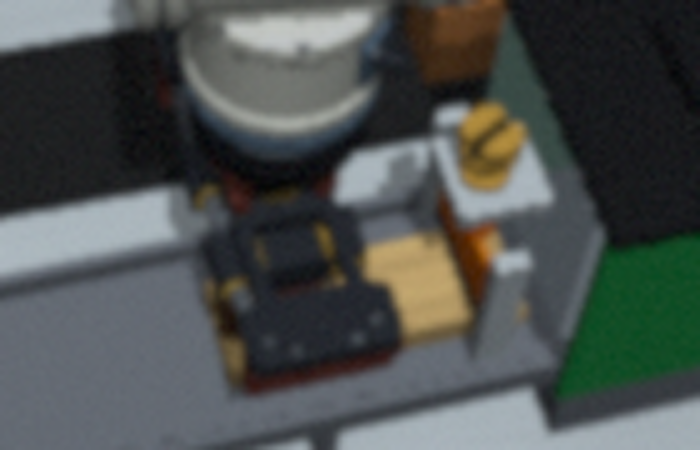

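Request:
play_rows --pt "0 0 0 0 0 -0.3 0.95" --pt "0 0 0 0 0 0 0.95" --pt "0 0 0 0 0 0 0.6" --pt "0 0 0 0 0 0 0.5" --pt "0 0 0 0 0 0 0.5" --pt "0 0 0 0 0 0 0.5" --pt "0 0 0 0 0 5 0.5" --pt "0 0 0 0 0 15 0.5" --pt "0 0 0 0 -5 25 0.4" --pt "0 0 0 0 -10 30 0.4"

```text
time: 32.1
ee_pos: [0.6161, -0.031, 0.1492]
tcp_rot: [0.671, 0.742, -0.0, -0.001]
contact_force: [1.1, 0.2, -0.1]
finger_gap: 0.0523
```

Request:
play_rows --pt "0 0 0 -10 -10 30 0" --pt "0 0 0 -15 0 30 0" --pt "0 0 0 -15 0 30 0" --pt "0 0 0 -20 0 20 0" --pt "0 0 0 -20 0 10 0" --pt "0 0 0 -20 0 0 0" --pt "0 0 0 0 0 0 0" --pt "0 0 0 0 0 0 0" --pt "0 0 0 0 0 0 0" --pt "0 0 0 0 0 0 0"

```text
time: 33.1
ee_pos: [0.5173, -0.0414, 0.268]
tcp_rot: [0.671, 0.741, -0.0, -0.0]
contact_force: [0.8, 0.4, -0.2]
finger_gap: 0.0877
```

Run:
```python
from loc import *
s=st()
w=r.get_image("wrist")
cv2.imwrite("pics/o_w.png",cv2.resize(w["color"],None,fx=1.5,fy=1.5))
s=r.get_image("scene"); crop(s,(295,240),140,90,5,"pics/o_s.png")
```

```text
t 33.1 tcp [ 0.5173 -0.0414  0.268 ] psi 95.7 tilt 0.0 F [ 0.7503  0.4031 -0.1945] gap 0.0877 q6 -0.202
```

View pics/o_w.png

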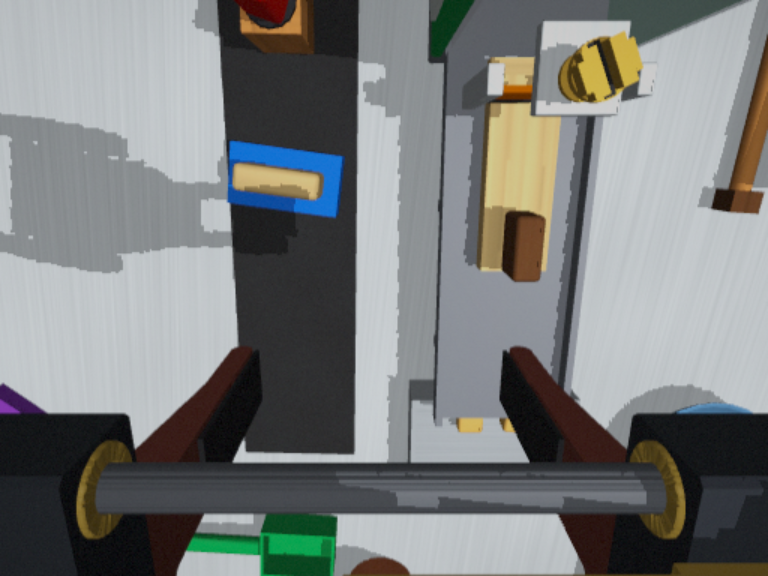

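View pics/o_s.png

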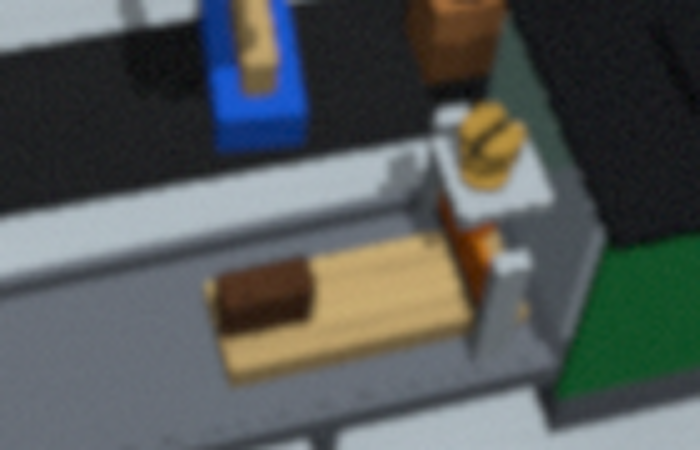

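Run:
```python
from loc import *
w=r.get_image("wrist")
q=(.6185,-.0365,.1);c,s_=np.cos(.1),np.sin(.1)
def inF(X): d=np.array(X[:2])-q[:2];return np.array([c*d[0]+s_*d[1],-s_*d[0]+c*d[1]])
crop(w,(340,160),80,60,9,"pics/p.png")
print(int(340-40),int(160-30))
for px in((319,180),(364,180)): print(inF(atz(w,px,.068)))
for n in("driver","holder","screw_head"):
  for o in r.pinpoint(w,n)[:2]: print(n,np.round(o["pixel"],1),o["confidence"])
```

```text
300 130
[-0.0264 -0.0019]
[ 0.0253 -0.0019]
driver [189.5  16.4] 0.93
screw_head [407.3  42.6] 0.86
```

View pics/p.png

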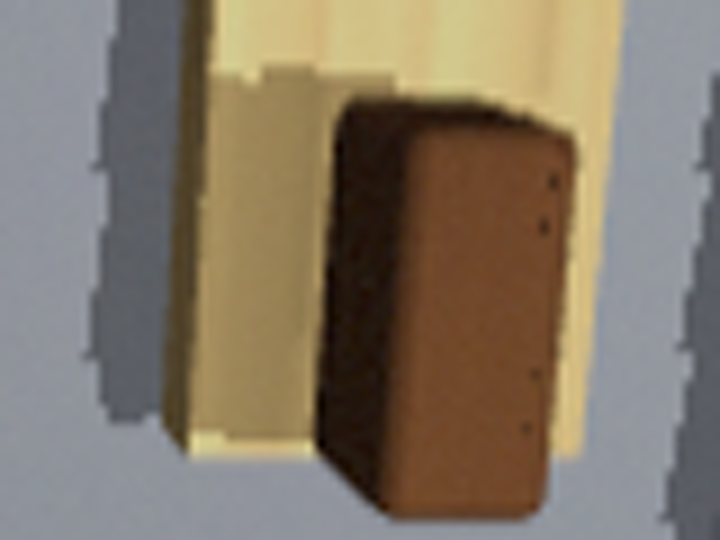

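Request:
play_rows --pt "0 0 0 -9 14 1 0" --pt "0 0 0 -9 14 1 0" --pt "0 0 0 -9 14 1 0" --pt "0 0 0 -9 14 1 0" --pt "0 0 0 -9 14 1 0" --pt "0 0 0 -9 14 1 0" --pt "0 0 0 -9 14 1 0" --pt "0 0 0 -9 14 1 0" --pt "0 0 0 -9 14 1 0" --pt "0 0 0 -6 14 1 0"

```text
time: 34.4
ee_pos: [0.4283, 0.0999, 0.2783]
tcp_rot: [0.671, 0.742, 0.0, 0.0]
contact_force: [0.3, 0.1, -0.1]
finger_gap: 0.0881
```

Request:
play_rows --pt "0 0 0 0 0 0 0" --pt "0 0 0 0 0 0 0" --pt "0 0 0 0 0 0 0" --pt "0 0 0 0 0 0 0" --pt "0 0 0 0 0 0 0" --pt "0 0 0 0 0 0 0" --pt "0 0 0 0 0 0 0" --pt "0 0 0 0 0 0 0" --pt "0 0 0 0 0 0 0" --pt "0 0 0 0 0 0 0"

```text
time: 35.4
ee_pos: [0.4296, 0.0986, 0.2781]
tcp_rot: [0.671, 0.741, -0.0, -0.0]
contact_force: [-0.5, -0.1, 0.2]
finger_gap: 0.0877
```

Run:
```python
from loc import *
s=st()
w=r.get_image("wrist")
cv2.imwrite("pics/q_w.png",cv2.resize(w["color"],None,fx=1.5,fy=1.5))
t=r.get_image("top");crop(t,(220,150),90,110,5,"pics/q_t.png")
```

```text
t 35.4 tcp [0.4296 0.0986 0.2781] psi 95.69 tilt 0.0 F [-0.4785 -0.1472  0.1961] gap 0.0877 q6 0.099
```

View pics/q_w.png

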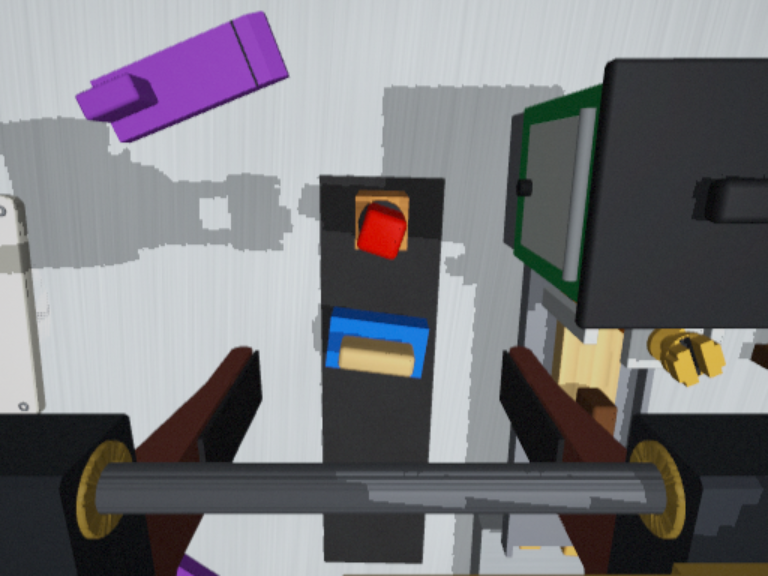

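View pics/q_t.png

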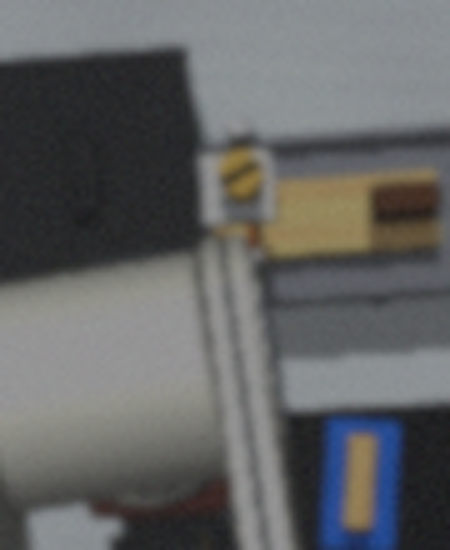

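```bash
cat > red.py <<'E'
from loc import *
def redmask(p,X,rad=45):
    c=p["color"].astype(int);hsv=cv2.cvtColor(p["color"],cv2.COLOR_BGR2HSV)
    m=((hsv[...,0]<5)|(hsv[...,0]>172))&(hsv[...,1]>170)&(hsv[...,2]>60)
    u=proj(p,X);yy,xx=np.mgrid[:384,:512];m&=((xx-u[0])**2+(yy-u[1])**2<rad**2)
    return m.astype(float)
H=[box(-.014,.014,-.014,.014,.065,.118)]
E
python3 - <<'E'
from red import *
w=r.get_image("wrist");s=r.get_image("scene")
X=[.427,.125,.10]
mw=redmask(w,X);ms=redmask(s,X,20);print(mw.sum(),ms.sum())
for a in(0.1,.4,-.3):
    print(a,"both",fit([(w,mw),(s,ms)],H,[.427,.125,.01,a]),"w z.01",fit([(w,mw)],H,[.427,.125,.01,a],fixz=.01))
crop(w,(255,155),60,60,9,"pics/r_w.png")
crop(w,(455,235),70,60,9,"pics/r_w2.png")
E
```

```text
886.0 163.0
0.1 both (array([ 0.4271,  0.1258, -0.3465,  0.0037]), np.float64(0.5277483198960315)) w z.01 (array([ 0.427 ,  0.1266, -0.185 ]), np.float64(0.10766166511751428))
0.4 both (array([0.4271, 0.1257, 1.2298, 0.0033]), np.float64(0.531372874871119)) w z.01 (array([ 0.4271,  0.1266, -0.1836]), np.float64(0.10802018324259727))
-0.3 both (array([ 0.4271,  0.1265, -0.3488,  0.0094]), np.float64(0.5520278961478648)) w z.01 (array([ 0.4269,  0.1263, -0.177 ]), np.float64(0.10984818306555127))
```

View pics/r_w.png

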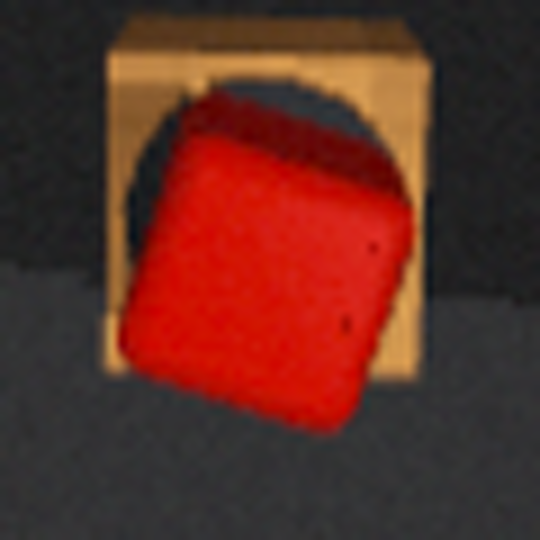

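View pics/r_w2.png

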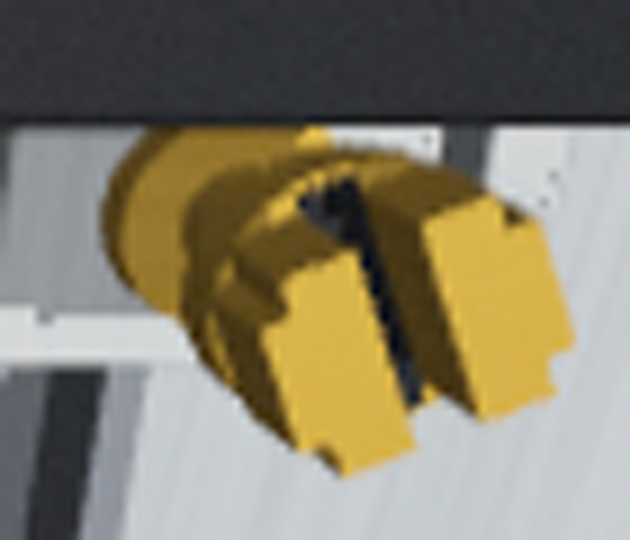

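```bash
cat > cam.py <<'E'
from loc import *
def wcam(p,tcp,psi):
    "camera dict for tool-down pose"
    a=np.radians(psi);T=np.array([[np.cos(a),np.sin(a),0],[np.sin(a),-np.cos(a),0],[0,0,-1]])
    Rt=np.array([[0,1,0],[-.9596,0,-.2814],[-.2814,0,.9596]])
    R=Rt@T.T;c=np.array(tcp)+T@[.0774,-.0005,-.1626]
    return dict(intrinsics=p["intrinsics"],R=R,t=-R@c)
E
python3 - <<'E'
from cam import *
w=r.get_image("wrist")
v=wcam(w,r.state()["ee_pos"],95.69);print(np.abs(v["R"]-w["R"]).max(),np.abs(v["t"]-w["t"]).max())
def ang(p,a,b,z):
    A=atz(p,a,z);B=atz(p,b,z);return np.degrees(np.arctan2(B[1]-A[1],B[0]-A[0]))%180,A,B
print(ang(w,(459.4,232.8),(465.8,253.9),.196),ang(w,(466.7,230.6),(473.3,251.1),.196))
g=wcam(w,[.6153,-.0047,.1296],95.69)
f=lambda x,y:((x+.5)/1.5-.5,(y+.5)/1.5-.5)
print(ang(g,f(345,40),f(400,162),.196),ang(g,f(372,28),f(422,152),.196))
# head centre guess: g view centroid (387,88); o view (600,68); b view (526,65)
c1=(g,f(387,88));
b=wcam(w,[.5282,-.0504,.3528],94.6)
o=wcam(w,[.5173,-.0414,.268],95.7)
crop(w,(350,45),10,10,1,"/tmp/x.png")
print(tri([c1,(b,f(530,62)),(o,f(606,66))]))
E
```

```text
0.00036127261544516287 0.0005604019812499605
(np.float64(120.41195348121799), array([0.5986, 0.0917, 0.196 ]), array([0.6091, 0.0738, 0.196 ])) (np.float64(121.54832990792258), array([0.604 , 0.0942, 0.196 ]), array([0.6146, 0.0769, 0.196 ]))
(np.float64(121.29376029083947), array([0.5989, 0.0912, 0.196 ]), array([0.611 , 0.0713, 0.196 ])) (np.float64(119.6744422009902), array([0.6035, 0.0936, 0.196 ]), array([0.6149, 0.0735, 0.196 ]))
(array([0.6073, 0.0855, 0.1912]), [np.float64(3.2580025281837037), np.float64(3.199752839612128), np.float64(3.0077715649533663)])
```

Request:
play_rows --pt "0 0 0 5 -20 0 0" --pt "0 0 0 15 -20 0 0" --pt "0 0 0 15 -20 -10 0" --pt "0 0 0 15 -20 -20 0" --pt "0 0 0 15 -19 -20 0" --pt "0 0 0 15 0 -20 0" --pt "0 0 0 15 0 -20 0" --pt "0 0 0 10 0 -20 0" --pt "0 0 0 0 0 -8 0" --pt "0 0 0 0 0 0 0"

```text
time: 36.65
ee_pos: [0.5334, -0.0003, 0.1589]
tcp_rot: [0.671, 0.741, -0.001, -0.001]
contact_force: [0.1, 0.6, 0.5]
finger_gap: 0.0879
```

Request:
play_rows --pt "0 0 0 0 0 0 0" --pt "0 0 0 0 0 0 0" --pt "0 0 0 0 0 0 0" --pt "0 0 0 0 0 0 0" --pt "0 0 0 0 0 0 0" --pt "0 0 0 0 0 0 0" --pt "0 0 0 0 0 0 0" --pt "0 0 0 0 0 0 0" --pt "0 0 0 0 0 0 0" --pt "0 0 0 0 0 0 0"

```text
time: 37.65
ee_pos: [0.5346, -0.0004, 0.16]
tcp_rot: [0.671, 0.741, -0.0, -0.0]
contact_force: [-0.6, 0.1, 0.3]
finger_gap: 0.0879
```

Run:
```python
from loc import *
import pickle
s=st()
w=r.get_image("wrist");pickle.dump(w,open("va.pkl","wb"))
cv2.imwrite("pics/s_w.png",cv2.resize(w["color"],None,fx=1.5,fy=1.5))
```

```text
t 37.65 tcp [ 0.5346 -0.0004  0.16  ] psi 95.7 tilt 0.01 F [-0.5689  0.0775  0.2898] gap 0.0879 q6 -0.122
```

Request:
play_rows --pt "0 0 0 14 0 0 0" --pt "0 0 0 14 0 0 0" --pt "0 0 0 14 0 0 0" --pt "0 0 0 14 0 0 0" --pt "0 0 0 14 0 0 0" --pt "0 0 0 14 0 0 0" --pt "0 0 0 14 0 0 0" --pt "0 0 0 14 0 0 0" --pt "0 0 0 14 0 0 0" --pt "0 0 0 14 0 0 0"

```text
time: 38.7
ee_pos: [0.675, -0.0004, 0.1599]
tcp_rot: [0.671, 0.741, -0.0, -0.0]
contact_force: [-0.1, 0.2, 0.8]
finger_gap: 0.0878
```

Request:
play_rows --pt "0 0 0 0 0 0 0" --pt "0 0 0 0 0 0 0" --pt "0 0 0 0 0 0 0" --pt "0 0 0 0 0 0 0" --pt "0 0 0 0 0 0 0" --pt "0 0 0 0 0 0 0" --pt "0 0 0 0 0 0 0" --pt "0 0 0 0 0 0 0" --pt "0 0 0 0 0 0 0" --pt "0 0 0 0 0 0 0"

```text
time: 39.7
ee_pos: [0.6746, -0.0004, 0.1601]
tcp_rot: [0.671, 0.741, 0.0, -0.0]
contact_force: [-0.2, -0.4, 0.5]
finger_gap: 0.0882
```

Run:
```python
from loc import *
import pickle
s=st()
w=r.get_image("wrist");pickle.dump(w,open("vb.pkl","wb"))
cv2.imwrite("pics/t_w.png",cv2.resize(w["color"],None,fx=1.5,fy=1.5))
```

```text
t 39.7 tcp [ 0.6746 -0.0004  0.1601] psi 95.69 tilt 0.0 F [-0.1554 -0.4132  0.5076] gap 0.0882 q6 -0.118
```

View pics/s_w.png

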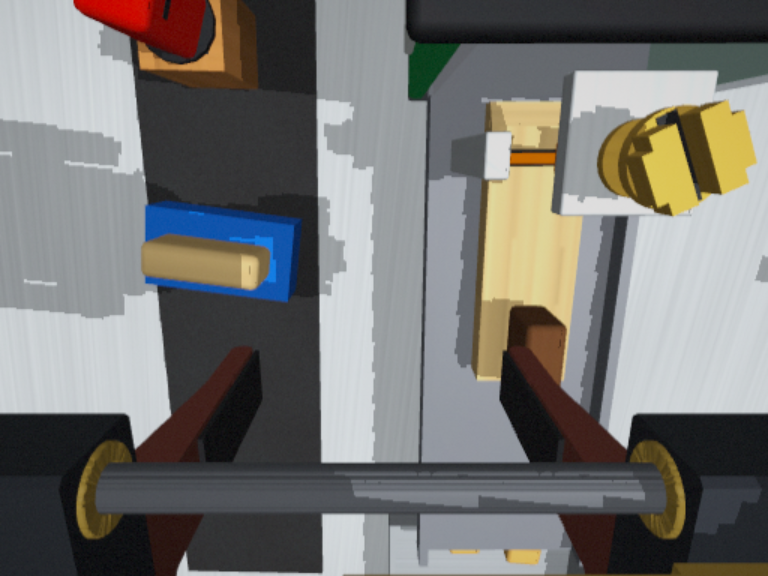

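View pics/t_w.png

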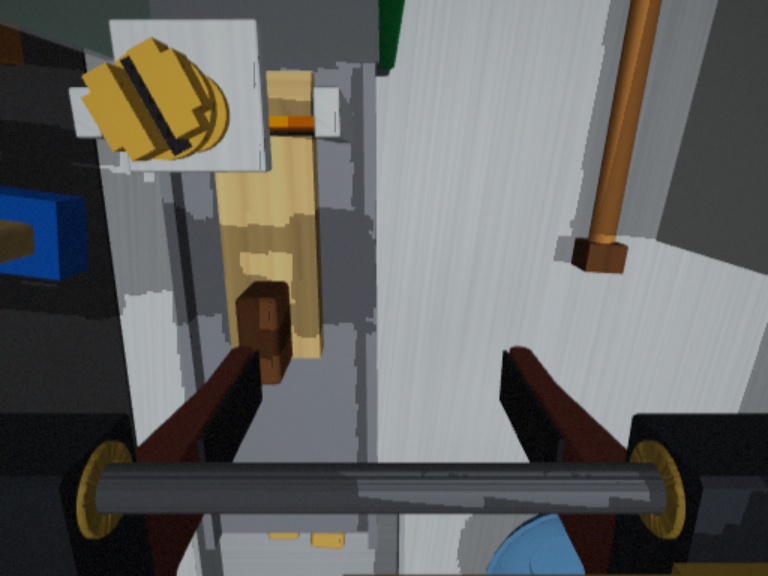

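Run:
```python
from loc import *
import pickle
a=pickle.load(open("va.pkl","rb"));b=pickle.load(open("vb.pkl","rb"))
A=a["color"][40:160,360:520];B=b["color"][0:120,40:200]
cv2.imwrite("pics/u_a.png",cv2.resize(A,None,fx=5,fy=5,interpolation=cv2.INTER_CUBIC));cv2.imwrite("pics/u_b.png",cv2.resize(B,None,fx=5,fy=5,interpolation=cv2.INTER_CUBIC))
```

```text
(no output)
```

View pics/u_a.png

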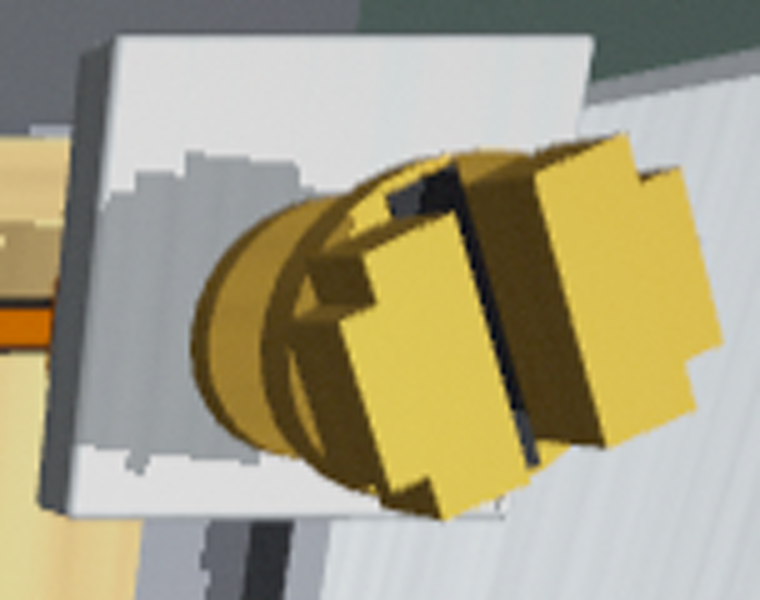

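View pics/u_b.png

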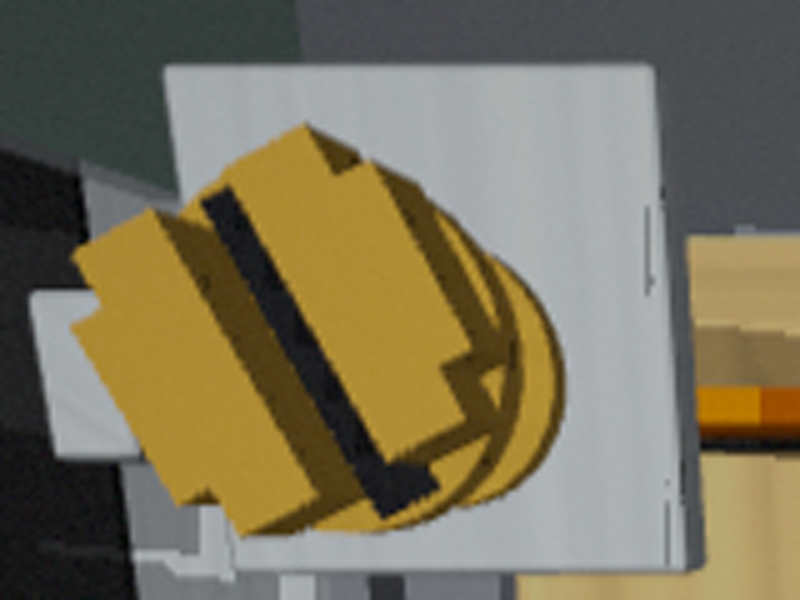

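Run:
```python
from loc import *
import pickle
a=pickle.load(open("va.pkl","rb"));b=pickle.load(open("vb.pkl","rb"))
fa=lambda x,y:(360+(x+.5)/5-.5,40+(y+.5)/5-.5); fb=lambda x,y:(40+(x+.5)/5-.5,(y+.5)/5-.5)
P={"LLtop":((455,212),(152,210)),"LLbot":((528,478),(320,490)),"RLtop":((535,175),(234,187)),"RLbot":((605,447),(388,465)),"bTL":((117,36),(165,65)),"bTR":((594,36),(653,65)),"bBL":((72,515),(240,568)),"bBR":((500,515),(687,570))}
X={}
for k,(u,v) in P.items():
    x,e=tri([(a,fa(*u)),(b,fb(*v))]);X[k]=x;print(k,x,np.round(e,2))
print("centre",(X["LLtop"]+X["LLbot"]+X["RLtop"]+X["RLbot"])/4)
for p,q in(("LLtop","LLbot"),("RLtop","RLbot")):
    d=X[q]-X[p];print(np.degrees(np.arctan2(d[1],d[0]))%180)
print("bracket",(X["bTL"]+X["bTR"]+X["bBL"]+X["bBR"])/4)
```

```text
LLtop [0.599  0.0916 0.1951] [0.17 0.17]
LLbot [0.6102 0.0732 0.1946] [0.24 0.25]
RLtop [0.6046 0.0943 0.1944] [1.68 1.73]
RLbot [0.6154 0.0759 0.1947] [0.55 0.57]
bTL [0.5831 0.1073 0.1618] [0.11 0.12]
bTR [0.6263 0.1116 0.162 ] [0.1 0.1]
bBL [0.5879 0.0643 0.1618] [0.21 0.21]
bBR [0.6305 0.0684 0.1609] [0.1 0.1]
centre [0.6073 0.0838 0.1947]
121.41344579667629
120.45337768045721
bracket [0.6069 0.0879 0.1616]
```

Run:
```python
from cam import *
w=r.get_image("wrist")
q=wcam(w,[.4296,.0986,.2781],95.69)
f=lambda x,y:(225+(x+.5)/9-.5,125+(y+.5)/9-.5)
C=[atz(q,f(*c),.128) for c in((193,130),(412,205),(345,438),(118,348))]
for c in C: print(c)
print("mean",np.mean(C,0))
for i in range(4):
    d=C[(i+1)%4]-C[i];print(np.degrees(np.arctan2(d[1],d[0]))%90-90,np.linalg.norm(d))
# holder top corners z .07
D=[atz(q,f(*c),.07) for c in((108,60),(432,60))]; print(D)
```

```text
[0.4176 0.1419 0.128 ]
[0.4417 0.1363 0.128 ]
[0.4373 0.1103 0.128 ]
[0.4117 0.1178 0.128 ]
mean [0.4271 0.1266 0.128 ]
-13.066912837393303 0.024700810671188546
-9.626242798645436 0.026360191934253374
-16.252039179797947 0.02664811229777773
-13.814748213614493 0.024834161708438576
[array([0.4055, 0.1432, 0.07  ]), array([0.4459, 0.1472, 0.07  ])]
```

Request:
play_rows --pt "0 0 0 -10 0 30 0" --pt "0 0 -2 -25 0 40 0" --pt "0 0 -2 -30 8 30 0" --pt "0 0 -2 -30 15 0 0" --pt "0 0 -2 -30 18 0 0" --pt "0 0 -2 -30 20 0 0" --pt "0 0 -2 -30 20 0 0" --pt "0 0 -2 -30 20 0 0" --pt "0 0 -2 -25 18 0 0" --pt "0 0 -2.7 -8 8 0 0"

```text
time: 40.8
ee_pos: [0.4241, 0.1275, 0.2601]
tcp_rot: [0.783, 0.622, -0.0, -0.0]
contact_force: [0.1, -0.2, -0.2]
finger_gap: 0.088
```

Request:
play_rows --pt "0 0 0 0 0 -20 0" --pt "0 0 0 0 0 -30 0" --pt "0 0 0 0 0 -30 0" --pt "0 0 0 0 0 -10 0" --pt "0 0 0 0 0 0 0" --pt "0 0 0 0 0 0 0" --pt "0 0 0 0 0 0 0" --pt "0 0 0 0 0 0 0" --pt "0 0 0 0 0 0 0" --pt "0 0 0 0 0 0 0"

```text
time: 41.8
ee_pos: [0.4268, 0.1267, 0.1705]
tcp_rot: [0.783, 0.622, 0.0, 0.0]
contact_force: [-0.9, -0.1, -0.3]
finger_gap: 0.0878
```

Run:
```python
from red import *
s=st()
w=r.get_image("wrist")
cv2.imwrite("pics/v_w.png",cv2.resize(w["color"],None,fx=1.5,fy=1.5))
mw=redmask(w,[.427,.1265,.1],90);print(mw.sum())
for a in(-.2,-.3): print(fit([(w,mw)],H,[.427,.1265,.01,a],fixz=.01))
```

```text
t 41.8 tcp [0.4268 0.1267 0.1705] psi 76.99 tilt 0.05 F [-0.8662 -0.0561 -0.3358] gap 0.0878 q6 0.489
2101.0
(array([ 0.4275,  0.1273, -0.2727]), np.float64(0.12241043014064265))
(array([ 0.4272,  0.1262, -0.2449]), np.float64(0.12240109751658874))
```

View pics/v_w.png

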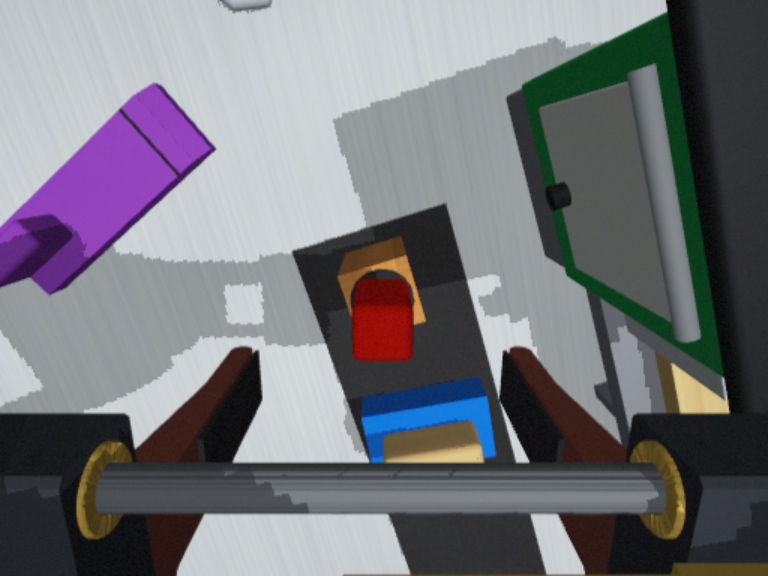

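Request:
play_rows --pt "0 0 0 0 0 -20 0" --pt "0 0 0 0 0 -25 0" --pt "0 0 0 0 0 -20 0" --pt "0 0 0 0 0 -13 0" --pt "0 0 0 0 0 -7 0" --pt "0 0 0 0 0 -3 0" --pt "0 0 0 0 0 0 0" --pt "0 0 0 0 0 0 0" --pt "0 0 0 0 0 0 0.3" --pt "0 0 0 0 0 0 0.5"

```text
time: 42.85
ee_pos: [0.4269, 0.1267, 0.0826]
tcp_rot: [0.783, 0.622, 0.0, 0.0]
contact_force: [0.1, 0.2, 0.3]
finger_gap: 0.0752
```

Request:
play_rows --pt "0 0 0 0 0 0 0.7" --pt "0 0 0 0 0 0 0.8" --pt "0 0 0 0 0 0 0.85" --pt "0 0 0 0 0 0 0.85" --pt "0 0 0 0 0 0 0.85" --pt "0 0 0 0 0 0 0.85" --pt "0 0 0 0 0 0 0.85" --pt "0 0 0 0 0 0 0.85" --pt "0 0 0 0 0 0 0.85" --pt "0 0 0 0 0 0 0.85" --force 45

```text
time: 43.85
ee_pos: [0.4266, 0.1267, 0.0821]
tcp_rot: [0.783, 0.622, 0.0, 0.0]
contact_force: [0.2, -0.3, -0.2]
finger_gap: 0.0278
```

Request:
play_rows --pt "0 0 0 0 0 8 0.85" --pt "0 0 0 0 0 15 0.85" --pt "0 0 0 0 0 20 0.85" --pt "0 0 0 0 0 25 0.85" --pt "0 0 0 0 0 30 0.85" --pt "0 0 0 0 0 35 0.85" --pt "0 0 0 0 0 35 0.85" --pt "0 0 0 0 -10 30 0.85" --pt "0 0 0 0 -15 15 0.85" --pt "0 0 0 0 -15 0 0.85"

```text
time: 44.85
ee_pos: [0.4275, 0.0865, 0.2981]
tcp_rot: [0.782, 0.623, 0.002, 0.001]
contact_force: [-0.1, -0.2, -1.9]
finger_gap: 0.0278
```

Run:
```python
from loc import *
st()
s=r.get_image("scene"); u=proj(s,[.427,.087,.23]);print(u);crop(s,u,110,90,6,"pics/w_s.png")
w=r.get_image("wrist");cv2.imwrite("pics/w_w.png",cv2.resize(w["color"],None,fx=1.5,fy=1.5))
```

```text
t 44.85 tcp [0.4275 0.0865 0.2981] psi 77.04 tilt 0.28 F [-0.1211 -0.171  -1.9268] gap 0.0278 q6 0.399
[308.4274 150.4607]
```

View pics/w_s.png

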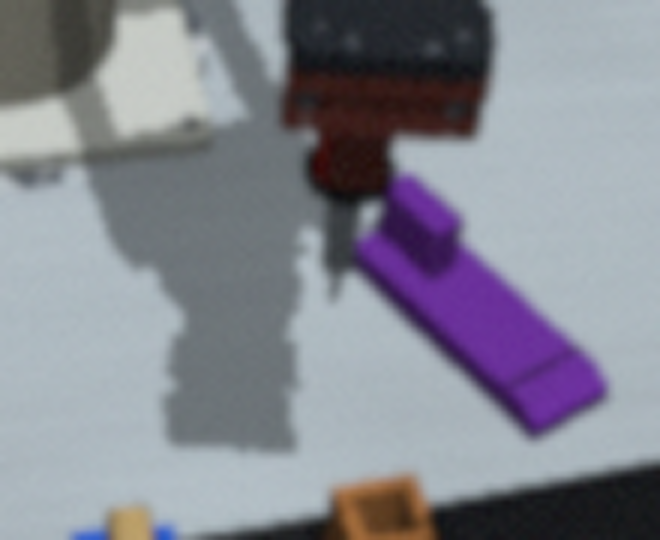

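View pics/w_w.png

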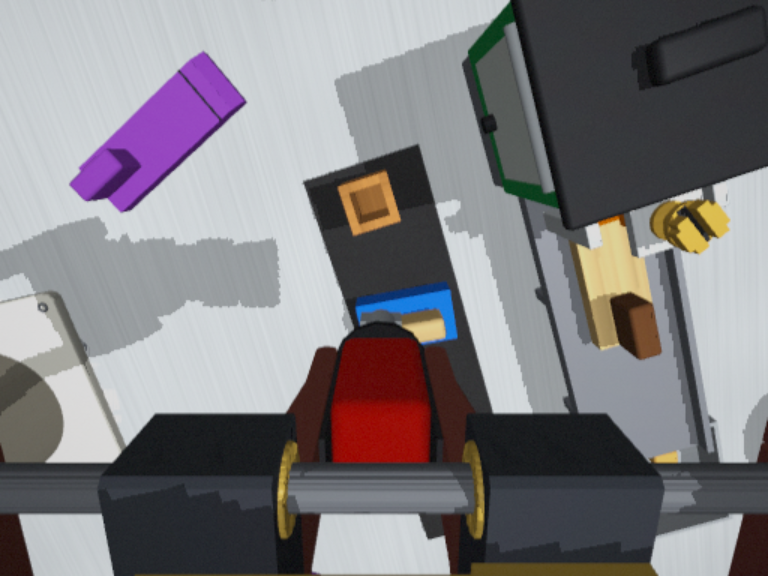

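Request:
play_rows --pt "0 0 6.7 9 0 0 0.85" --pt "0 0 6.7 9 0 0 0.85" --pt "0 0 6.7 9 0 0 0.85" --pt "0 0 6.7 9 0 0 0.85" --pt "0 0 6.7 9 0 0 0.85" --pt "0 0 6.7 9 0 0 0.85" --pt "0 0 6.7 9 0 0 0.85" --pt "0 0 6.7 9 0 0 0.85" --pt "0 0 6.7 9 0 0 0.85" --pt "0 0 6.7 9 0 0 0.85"

```text
time: 45.95
ee_pos: [0.5163, 0.0872, 0.2946]
tcp_rot: [0.307, 0.952, -0.0, -0.001]
contact_force: [0.3, -0.1, -1.1]
finger_gap: 0.0277
```

Request:
play_rows --pt "0 0 6.7 9 0 0 0.85" --pt "0 0 6.7 9 0 0 0.85" --pt "0 0 6.7 9 0 0 0.85" --pt "0 0 6.7 9 0 0 0.85" --pt "0 0 6.7 9 0 0 0.85" --pt "0 0 6.7 9 0 0 0.85" --pt "0 0 6.7 9 0 0 0.85" --pt "0 0 6.7 9 0 0 0.85" --pt "0 0 6.7 9 0 0 0.85" --pt "0 0 6.7 8.7 0 0 0.85"

```text
time: 46.95
ee_pos: [0.606, 0.0873, 0.2944]
tcp_rot: [-0.27, 0.963, 0.0, -0.001]
contact_force: [0.1, -0.2, -0.3]
finger_gap: 0.0278
```

Request:
play_rows --pt "0 0 0 0 0 0 0.85" --pt "0 0 0 0 0 0 0.85" --pt "0 0 0 0 0 0 0.85" --pt "0 0 0 0 0 0 0.85" --pt "0 0 0 0 0 0 0.85" --pt "0 0 0 0 0 0 0.85" --pt "0 0 0 0 0 0 0.85" --pt "0 0 0 0 0 0 0.85" --pt "0 0 0 0 0 0 0.85" --pt "0 0 0 0 0 0 0.85"

```text
time: 47.95
ee_pos: [0.6063, 0.0866, 0.295]
tcp_rot: [-0.267, 0.964, 0.0, -0.0]
contact_force: [-0.3, -0.6, -1.1]
finger_gap: 0.0277
```

Run:
```python
from loc import *
st()
s=r.get_image("scene"); u=proj(s,[.607,.084,.21]);print(u);crop(s,u,110,90,6,"pics/x_s.png")
w=r.get_image("top");u=proj(w,[.607,.084,.21]);crop(w,u,100,90,6,"pics/x_t.png")
```

```text
t 47.95 tcp [0.6063 0.0866 0.295 ] psi -149.01 tilt 0.0 F [-0.3344 -0.6259 -1.0948] gap 0.0277 q6 -1.989
[323.8993 216.388 ]
```

View pics/x_s.png

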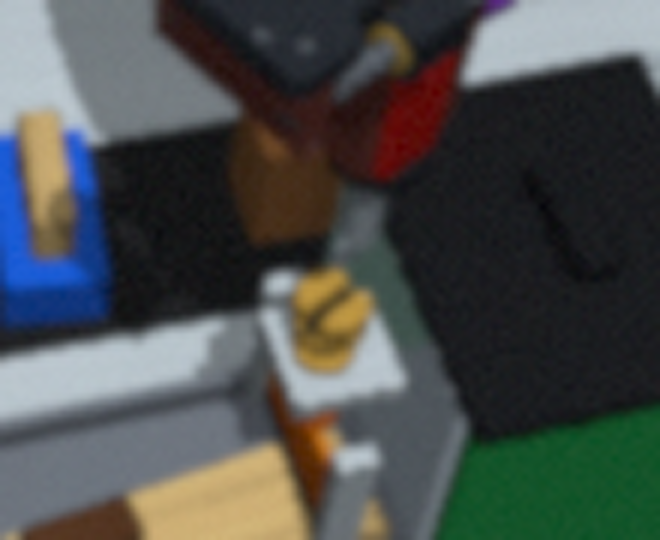

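Request:
play_rows --pt "0 0 0 0.9 -2.8 -5 0.85" --pt "0 0 0 0 0 -8 0.85" --pt "0 0 0 0 0 -6 0.85" --pt "0 0 0 0 0 -4 0.85" --pt "0 0 0 0 0 -1 0.85" --pt "0 0 0 0 0 0 0.85" --pt "0 0 0 0 0 0 0.85" --pt "0 0 0 0 0 0 0.85" --pt "0 0 0 0 0 0 0.85" --pt "0 0 0 0 0 0 0.85"

```text
time: 49.05
ee_pos: [0.6072, 0.0839, 0.2713]
tcp_rot: [-0.267, 0.964, -0.0, 0.0]
contact_force: [-0.7, 0.2, -1.4]
finger_gap: 0.0279
```

Run:
```python
from loc import *
st()
s=r.get_image("scene"); u=proj(s,[.607,.084,.21]);print(u);crop(s,u,80,70,8,"pics/y_s.png")
w=r.get_image("wrist");cv2.imwrite("pics/y_w.png",cv2.resize(w["color"],None,fx=1.5,fy=1.5))
```

```text
t 49.05 tcp [0.6072 0.0839 0.2713] psi -149.0 tilt 0.02 F [-0.6853  0.2037 -1.4011] gap 0.0279 q6 -1.994
[323.8993 216.388 ]
```

View pics/y_s.png

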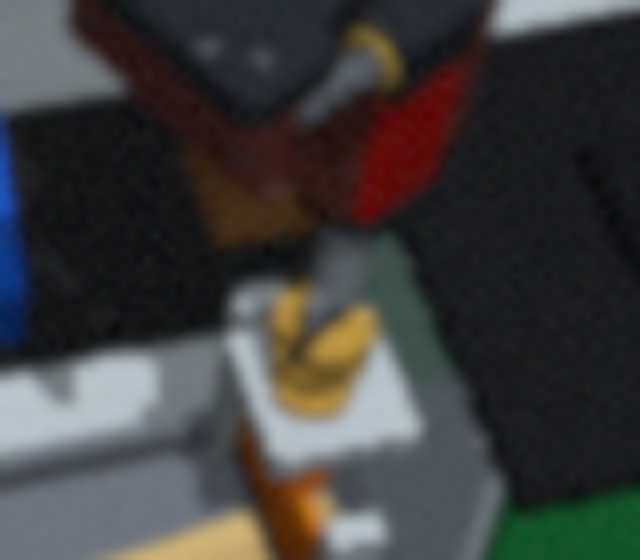

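View pics/y_w.png

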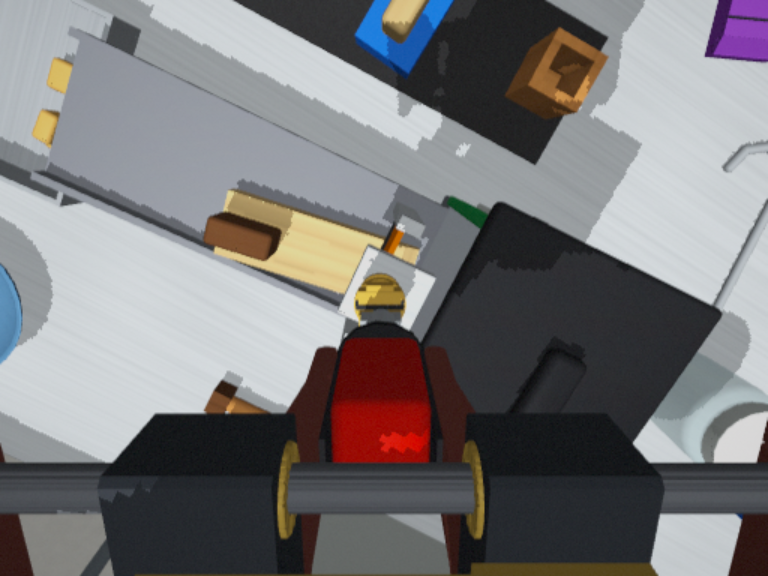

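Request:
play_rows --pt "0 0 0 0 0 -2 0.85" --pt "0 0 0 0 0 -2 0.85" --pt "0 0 0 0 0 -2 0.85" --pt "0 0 0 0 0 -2 0.85" --pt "0 0 0 0 0 -2 0.85" --pt "0 0 0 0 0 -1 0.85" --pt "0 0 0 0 0 0 0.85" --pt "0 0 0 0 0 0 0.85" --pt "0 0 0 0 0 0 0.85" --pt "0 0 0 0 0 0 0.85"

```text
time: 50.15
ee_pos: [0.6072, 0.0838, 0.2602]
tcp_rot: [-0.267, 0.964, -0.0, 0.0]
contact_force: [-0.1, -0.1, -1.5]
finger_gap: 0.0276
```

Request:
play_rows --pt "0 0 -8 0 0 0 0.85" --pt "0 0 -8 0 0 -0.2 0.85" --pt "0 0 -8 0 0 -0.2 0.85" --pt "0 0 -8 0 0 -0.2 0.85" --pt "0 0 -8 0 0 -0.2 0.85" --pt "0 0 -8 0 0 -0.2 0.85" --pt "0 0 -8 0 0 -0.2 0.85" --pt "0 0 -8 0 0 -0.1 0.85" --pt "0 0 -8 0 0 -0.2 0.85" --pt "0 0 -8 0 0 -0.1 0.85"

```text
time: 51.15
ee_pos: [0.6072, 0.0842, 0.2586]
tcp_rot: [0.417, 0.909, 0.0, -0.0]
contact_force: [-0.1, 2.1, -2.1]
finger_gap: 0.0279
```

Run:
```python
from loc import *
s=st();print(s["torque"])
s=r.get_image("scene"); u=proj(s,[.607,.084,.21]);crop(s,u,80,70,8,"pics/z_s.png")
```

```text
t 51.15 tcp [0.6072 0.0842 0.2586] psi 130.67 tilt 0.04 F [-0.0556  2.0717 -2.0609] gap 0.0279 q6 -0.592
[ 0.2513 -0.1444  0.0437]
```

View pics/z_s.png

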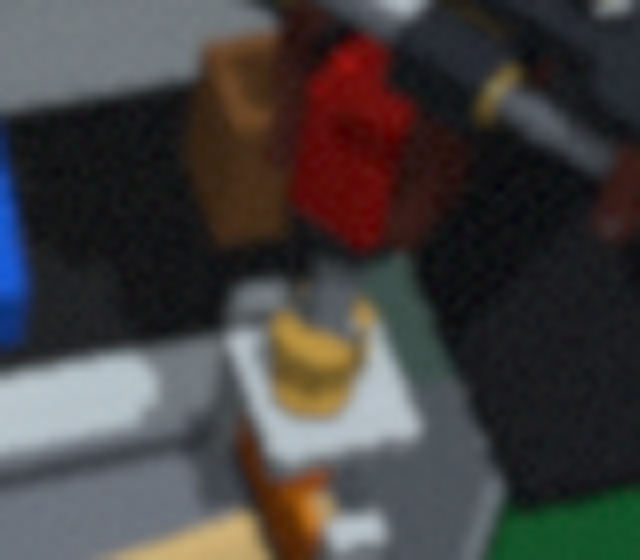

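Request:
play_rows --pt "0 0 -8 0 0 -0.2 0.85" --pt "0 0 -8 0 0 -0.2 0.85" --pt "0 0 -8 0 0 -0.2 0.85" --pt "0 0 -8 0 0 -0.2 0.85" --pt "0 0 -8 0 0 -0.1 0.85" --pt "0 0 -8 0 0 -0.2 0.85" --pt "0 0 -8 0 0 -0.2 0.85" --pt "0 0 -8 0 0 -0.2 0.85" --pt "0 0 -8 0 0 -0.1 0.85" --pt "0 0 -8 0 0 -0.2 0.85"

```text
time: 52.2
ee_pos: [0.608, 0.0836, 0.2569]
tcp_rot: [0.903, 0.429, 0.001, 0.001]
contact_force: [2.6, -0.7, -2.7]
finger_gap: 0.028
```

Request:
play_rows --pt "0 0 -8 0 0 -0.2 0.85" --pt "0 0 -8 0 0 -0.2 0.85" --pt "0 0 -8 0 0 -0.2 0.85" --pt "0 0 -8 0 0 -0.2 0.85" --pt "0 0 -8 0 0 -0.1 0.85" --pt "0 0 0 0 0 0 0.85" --pt "0 0 0 0 0 0 0.85" --pt "0 0 0 0 0 0 0.85" --pt "0 0 0 0 0 0 0.85" --pt "0 0 0 0 0 0 0.85"

```text
time: 53.2
ee_pos: [0.6074, 0.0839, 0.256]
tcp_rot: [0.995, 0.096, 0.0, -0.0]
contact_force: [2.6, -0.7, -0.6]
finger_gap: 0.0275
```

Run:
```python
from loc import *
s=st();print(s["torque"])
s=r.get_image("scene"); u=proj(s,[.607,.084,.21]);crop(s,u,80,70,8,"pics/aa_s.png")
w=r.get_image("wrist");cv2.imwrite("pics/aa_w.png",cv2.resize(w["color"],None,fx=1.5,fy=1.5))
```

```text
t 53.2 tcp [0.6074 0.0839 0.256 ] psi 11.07 tilt 0.04 F [ 2.6022 -0.7416 -0.5526] gap 0.0275 q6 1.495
[-0.1041 -0.5924  0.0697]
```

View pics/aa_s.png

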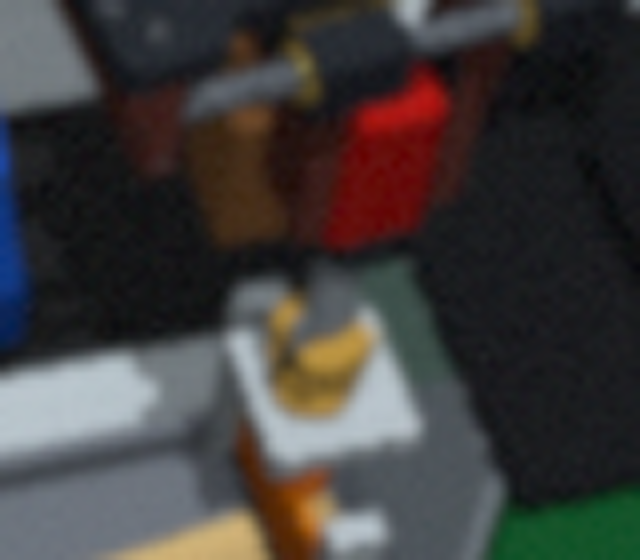

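View pics/aa_w.png

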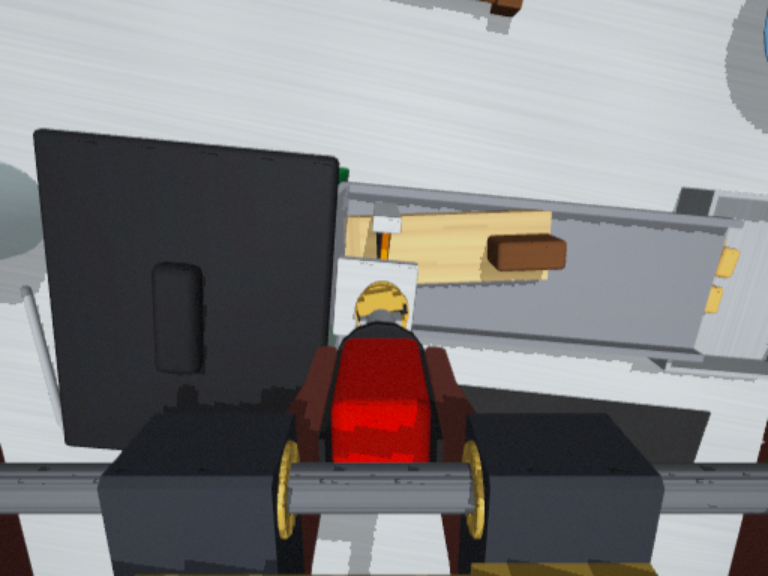

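```bash
cat > fe.py <<'E'
from loc import *
q=(.6190,-.0358,.1)
def inF(X):
    c,s=np.cos(q[2]),np.sin(q[2]);d=np.array(X[:2])-q[:2];return np.array([c*d[0]+s*d[1],-s*d[0]+c*d[1]])
E
python3 - <<'E'
from fe import *
w=r.get_image("wrist")
f=lambda x,y:((x+.5)/1.5-.5,(y+.5)/1.5-.5)
for px in((345,214),(550,210),(548,279),(418,284)): print(px,inF(atz(w,f(*px),.068)))
cv2.imwrite("pics/ab.png",cv2.resize(w["color"][110:250,210:400],None,fx=4,fy=4,interpolation=cv2.INTER_CUBIC))
mk=mask_near(w,"gauge",[.615,.03,.06],90);print(mk and (mk[0],mk[2],mk[1].sum()))
E
```

```text
(345, 214) [0.0344 0.1496]
(550, 210) [0.0507 0.0038]
(548, 279) [ 0.0004 -0.0044]
(418, 284) [-0.0124  0.0916]
(np.float64(21.203377122730533), 0.65, np.float64(5196.0))
```

View pics/ab.png

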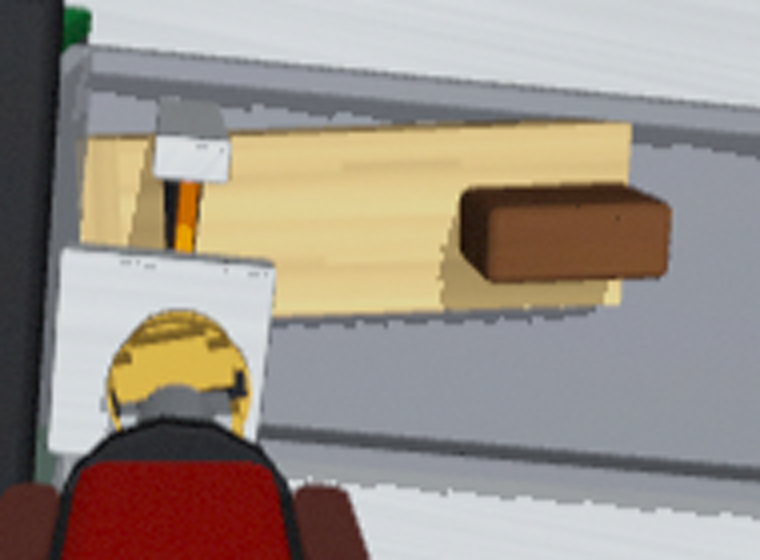

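Request:
play_rows --pt "0 0 2 0 0 0 0.85" --pt "0 0 2 0 0 0 0.85" --pt "0 0 2 0 0 0 0.85" --pt "0 0 1 0 0 2 0.85" --pt "0 0 0 0 0 4 0.85" --pt "0 0 0 0 0 5 0.85" --pt "0 0 0 0 0 5 0.85" --pt "0 0 0 0 0 2 0.85" --pt "0 0 0 0 0 0 0.85" --pt "0 0 0 0 0 0 0.85"

```text
time: 54.4
ee_pos: [0.607, 0.0838, 0.2738]
tcp_rot: [0.988, 0.156, -0.0, -0.0]
contact_force: [-0.5, 0.4, -1.8]
finger_gap: 0.0276
```

Run:
```python
from fe import *
s=st();print(s["torque"])
w=r.get_image("wrist")
cv2.imwrite("pics/ac.png",cv2.resize(w["color"][150:250,200:310],None,fx=6,fy=6,interpolation=cv2.INTER_CUBIC))
```

```text
t 54.4 tcp [0.607  0.0838 0.2738] psi 17.99 tilt 0.01 F [-0.4568  0.3661 -1.7804] gap 0.0276 q6 1.375
[-0.0105  0.0182 -0.0083]
```

View pics/ac.png

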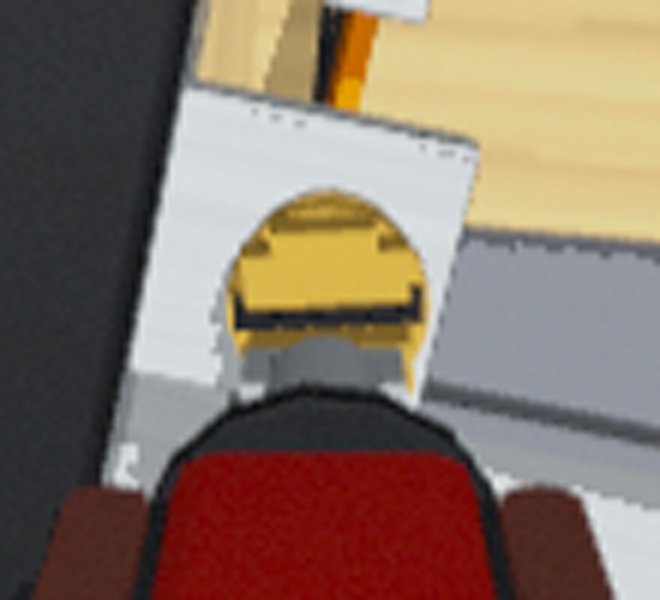

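Request:
play_rows --pt "0 0 8.3 0 0 0 0.85" --pt "0 0 8.3 0 0 0 0.85" --pt "0 0 8.3 0 0 0 0.85" --pt "0 0 8.3 0 0 0 0.85" --pt "0 0 8.3 0 0 0 0.85" --pt "0 0 8.3 0 0 0 0.85" --pt "0 0 8.3 0 0 0 0.85" --pt "0 0 8.3 0 0 0 0.85" --pt "0 0 8.3 0 0 0 0.85" --pt "0 0 8.3 0 0 0 0.85"

```text
time: 55.45
ee_pos: [0.607, 0.0838, 0.2734]
tcp_rot: [0.634, 0.773, -0.0, -0.0]
contact_force: [-0.1, -0.1, -1.4]
finger_gap: 0.0278
```

Request:
play_rows --pt "0 0 8.3 0 0 0 0.85" --pt "0 0 8.3 0 0 0 0.85" --pt "0 0 8.3 0 0 0 0.85" --pt "0 0 8.3 0 0 0 0.85" --pt "0 0 8.3 0 0 0 0.85" --pt "0 0 8.3 0 0 0 0.85" --pt "0 0 8.3 0 0 0 0.85" --pt "0 0 8.3 0 0 0 0.85" --pt "0 0 8.3 0 0 0 0.85" --pt "0 0 8.3 0 0 0 0.85"

```text
time: 56.45
ee_pos: [0.607, 0.0838, 0.2734]
tcp_rot: [-0.038, 0.999, -0.0, -0.0]
contact_force: [-0.3, 0.5, -0.7]
finger_gap: 0.0277
```

Request:
play_rows --pt "0 0 8.3 0 0 0 0.85" --pt "0 0 8.3 0 0 0 0.85" --pt "0 0 0 0 0 0 0.85" --pt "0 0 0 0 0 0 0.85" --pt "0 0 0 0 0 0 0.85" --pt "0 0 0 0 0 0 0.85" --pt "0 0 0 0 0 0 0.85" --pt "0 0 0 0 0 0 0.85" --pt "0 0 0 0 0 0 0.85" --pt "0 0 0 0 0 0 0.85"

```text
time: 57.45
ee_pos: [0.6072, 0.0838, 0.2738]
tcp_rot: [-0.179, 0.984, 0.0, 0.0]
contact_force: [0.8, 0.8, -1.3]
finger_gap: 0.0281
```

Run:
```python
from fe import *
s=st();print(s["torque"])
w=r.get_image("wrist")
cv2.imwrite("pics/ad.png",cv2.resize(w["color"][150:250,200:310],None,fx=6,fy=6,interpolation=cv2.INTER_CUBIC))
```

```text
t 57.45 tcp [0.6072 0.0838 0.2738] psi -159.42 tilt 0.0 F [ 0.7589  0.7953 -1.3094] gap 0.0281 q6 -1.812
[ 0.0929 -0.1094 -0.027 ]
```

View pics/ad.png

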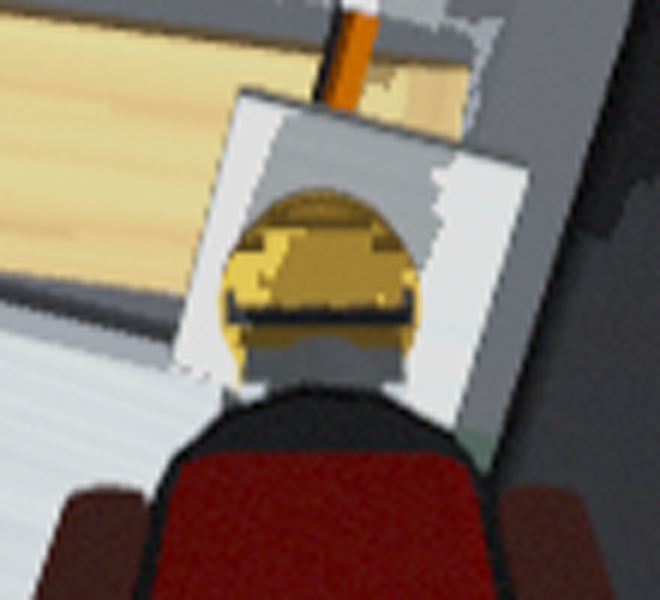

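Request:
play_rows --pt "0 0 0 0 0 -3 0.85" --pt "0 0 0 0 0 -4 0.85" --pt "0 0 0 0 0 -3 0.85" --pt "0 0 0 0 0 -2 0.85" --pt "0 0 0 0 0 -2 0.85" --pt "0 0 0 0 0 -2 0.85" --pt "0 0 0 0 0 -1 0.85" --pt "0 0 0 0 0 0 0.85" --pt "0 0 0 0 0 0 0.85" --pt "0 0 0 0 0 0 0.85"

```text
time: 58.5
ee_pos: [0.6073, 0.0838, 0.2569]
tcp_rot: [-0.179, 0.984, -0.0, 0.0]
contact_force: [-0.2, -0.4, -0.6]
finger_gap: 0.0276
```

Request:
play_rows --pt "0 0 -8 0 0 0 0.85" --pt "0 0 -8 0 0 -0.2 0.85" --pt "0 0 -8 0 0 -0.2 0.85" --pt "0 0 -8 0 0 -0.2 0.85" --pt "0 0 -8 0 0 -0.2 0.85" --pt "0 0 -8 0 0 -0.2 0.85" --pt "0 0 -8 0 0 -0.2 0.85" --pt "0 0 -8 0 0 -0.1 0.85" --pt "0 0 -8 0 0 -0.2 0.85" --pt "0 0 -8 0 0 -0.2 0.85"

```text
time: 59.5
ee_pos: [0.6073, 0.0842, 0.2553]
tcp_rot: [0.498, 0.867, 0.0, 0.0]
contact_force: [0.0, 1.6, -1.5]
finger_gap: 0.0277
```

Request:
play_rows --pt "0 0 -8 0 0 -0.2 0.85" --pt "0 0 -8 0 0 -0.2 0.85" --pt "0 0 -8 0 0 -0.2 0.85" --pt "0 0 -8 0 0 -0.2 0.85" --pt "0 0 -8 0 0 -0.2 0.85" --pt "0 0 -8 0 0 -0.2 0.85" --pt "0 0 -8 0 0 -0.2 0.85" --pt "0 0 -3 0 0 0 0.85" --pt "0 0 0 0 0 0 0.85" --pt "0 0 0 0 0 0 0.85"

```text
time: 60.5
ee_pos: [0.6077, 0.0838, 0.254]
tcp_rot: [0.859, 0.513, 0.001, 0.0]
contact_force: [2.0, -0.4, -1.5]
finger_gap: 0.0279
```

Run:
```python
from fe import *
s=st();print(s["torque"])
w=r.get_image("wrist")
cv2.imwrite("pics/ae.png",cv2.resize(w["color"],None,fx=1.5,fy=1.5,interpolation=cv2.INTER_CUBIC))
```

```text
t 60.5 tcp [0.6077 0.0838 0.254 ] psi 61.69 tilt 0.08 F [ 1.9982 -0.3725 -1.5473] gap 0.0279 q6 0.612
[-0.1229 -0.5764  0.0104]
```

View pics/ae.png

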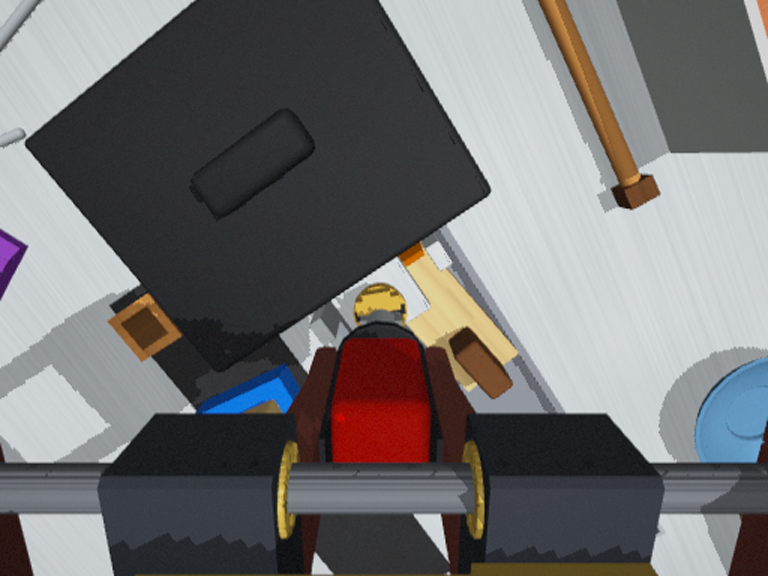

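Request:
play_rows --pt "0 0 2 0 0 0 0.85" --pt "0 0 2 0 0 0 0.85" --pt "0 0 2 0 0 0 0.85" --pt "0 0 2 0 0 2 0.85" --pt "0 0 0 0 0 4 0.85" --pt "0 0 0 0 0 5 0.85" --pt "0 0 0 0 0 10 0.85" --pt "0 0 0 0 0 15 0.85" --pt "0 0 0 0 0 15 0.85" --pt "0 0 0 0 0 0 0.85"

```text
time: 61.55
ee_pos: [0.6088, 0.084, 0.3082]
tcp_rot: [0.821, 0.571, 0.002, 0.001]
contact_force: [0.1, -0.2, -0.6]
finger_gap: 0.0279
```

Run:
```python
from fe import *
s=st()
w=r.get_image("wrist")
cv2.imwrite("pics/af.png",cv2.resize(w["color"][140:260,200:350],None,fx=5,fy=5,interpolation=cv2.INTER_CUBIC))
s=r.get_image("scene"); crop(s,(305,235),120,90,6,"pics/af_s.png")
```

```text
t 61.55 tcp [0.6088 0.084  0.3082] psi 69.59 tilt 0.32 F [ 0.0759 -0.1916 -0.6383] gap 0.0279 q6 0.474
```

View pics/af.png

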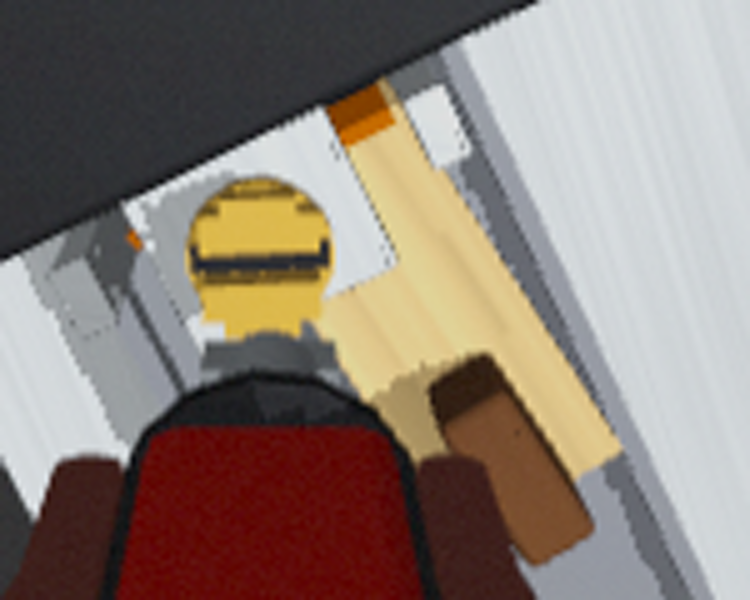

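View pics/af_s.png

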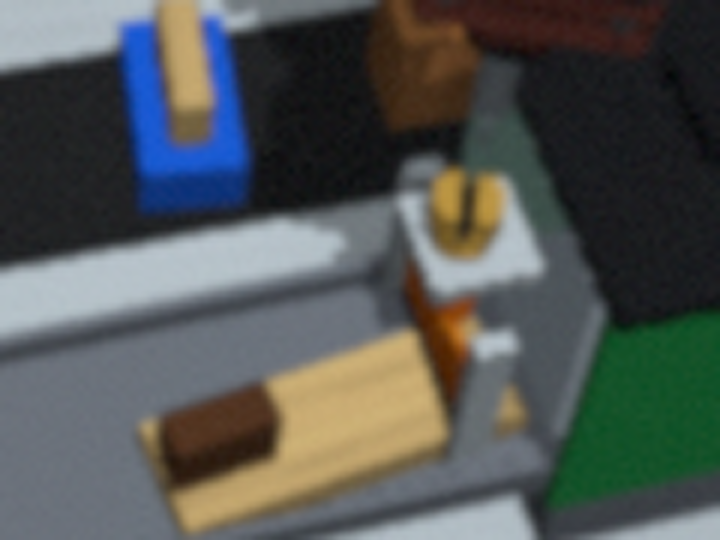

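Request:
play_rows --pt "0 0 0.8 -15 3 0 0.85" --pt "0 0 0.8 -20 4 0 0.85" --pt "0 0 0.8 -20 5 0 0.85" --pt "0 0 0.8 -20 5 0 0.85" --pt "0 0 0.8 -20 5 0 0.85" --pt "0 0 0.8 -20 5 0 0.85" --pt "0 0 0.8 -20 5 0 0.85" --pt "0 0 0.8 -20 5 0 0.85" --pt "0 0 1 -20 4 0 0.85" --pt "0 0 0 -6 2 0 0.85"

```text
time: 62.65
ee_pos: [0.4242, 0.1269, 0.3041]
tcp_rot: [0.782, 0.623, -0.001, -0.0]
contact_force: [-0.5, -0.3, -0.5]
finger_gap: 0.0281
```

Request:
play_rows --pt "0 0 0 0 0 -30 0.85" --pt "0 0 0 0 0 -40 0.85" --pt "0 0 0 0 0 -40 0.85" --pt "0 0 0 0 0 -20 0.85" --pt "0 0 0 0 0 0 0.85" --pt "0 0 0 0 0 0 0.85" --pt "0 0 0 0 0 0 0.85" --pt "0 0 0 0 0 0 0.85" --pt "0 0 0 0 0 0 0.85" --pt "0 0 0 0 0 0 0.85"

```text
time: 63.65
ee_pos: [0.4265, 0.1269, 0.1753]
tcp_rot: [0.783, 0.622, 0.001, 0.0]
contact_force: [-0.0, 0.2, -1.3]
finger_gap: 0.0277
```

Run:
```python
from fe import *
s=st()
s=r.get_image("scene"); u=proj(s,[.427,.1265,.08]);crop(s,u,80,70,8,"pics/ag_s.png")
```

```text
t 63.65 tcp [0.4265 0.1269 0.1753] psi 76.99 tilt 0.08 F [-0.0236  0.2002 -1.2867] gap 0.0277 q6 0.49
```

View pics/ag_s.png

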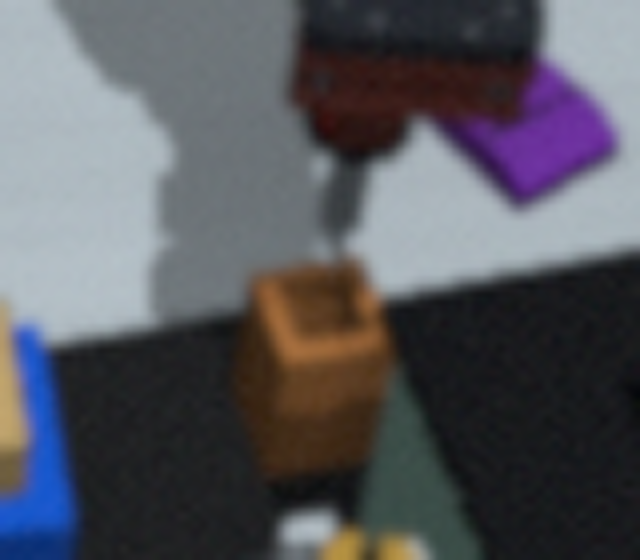

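Request:
play_rows --pt "0 0 0 0 0 -15 0.85" --pt "0 0 0 0 0 -15 0.85" --pt "0 0 0 0 0 -10 0.85" --pt "0 0 0 0 0 -10 0.85" --pt "0 0 0 0 0 -10 0.85" --pt "0 0 0 0 0 -10 0.85" --pt "0 0 0 0 0 -10 0.85" --pt "0 0 0 0 0 -6 0.85" --pt "0 0 0 0 0 -3 0.85" --pt "0 0 0 0 0 -2 0.85"

```text
time: 64.7
ee_pos: [0.4262, 0.1268, 0.0834]
tcp_rot: [0.783, 0.622, -0.0, -0.0]
contact_force: [0.8, -0.7, -1.1]
finger_gap: 0.0274
```

Request:
play_rows --pt "0 0 0 0 0 -1 0.85" --pt "0 0 0 0 0 -0.8 0.85" --pt "0 0 0 0 0 0 0.85" --pt "0 0 0 0 0 0 0.6" --pt "0 0 0 0 0 0 0.3" --pt "0 0 0 0 0 0 0" --pt "0 0 0 0 0 0 0" --pt "0 0 0 0 0 0 0" --pt "0 0 0 0 0 0 0" --pt "0 0 0 0 0 0 0"

```text
time: 65.7
ee_pos: [0.4262, 0.1268, 0.0818]
tcp_rot: [0.783, 0.622, -0.0, -0.0]
contact_force: [-0.6, -0.0, 0.5]
finger_gap: 0.0798
```

Request:
play_rows --pt "0 0 0 0 0 10 0" --pt "0 0 0 0 0 20 0" --pt "0 0 0 0 0 30 0" --pt "0 0 0 0 0 40 0" --pt "0 0 0 0 0 40 0" --pt "0 0 2 5 -20 30 0" --pt "0 0 2 15 -30 0 0" --pt "0 0 3 20 -30 0 0" --pt "0 0 3 20 -30 0 0" --pt "0 0 3 20 -30 0 0"

```text
time: 66.7
ee_pos: [0.5066, -0.0145, 0.2529]
tcp_rot: [0.706, 0.708, 0.0, 0.0]
contact_force: [0.2, 1.5, 0.1]
finger_gap: 0.0883
```

Run:
```python
from fe import *
s=st()
w=r.get_image("wrist");cv2.imwrite("pics/ah.png",cv2.resize(w["color"],None,fx=1.5,fy=1.5))
s=r.get_image("scene"); crop(s,(300,230),160,110,5,"pics/ah_s.png")
```

```text
t 66.7 tcp [ 0.5066 -0.0145  0.2529] psi 90.12 tilt 0.06 F [0.2009 1.4739 0.1034] gap 0.0883 q6 -0.054
```

View pics/ah.png

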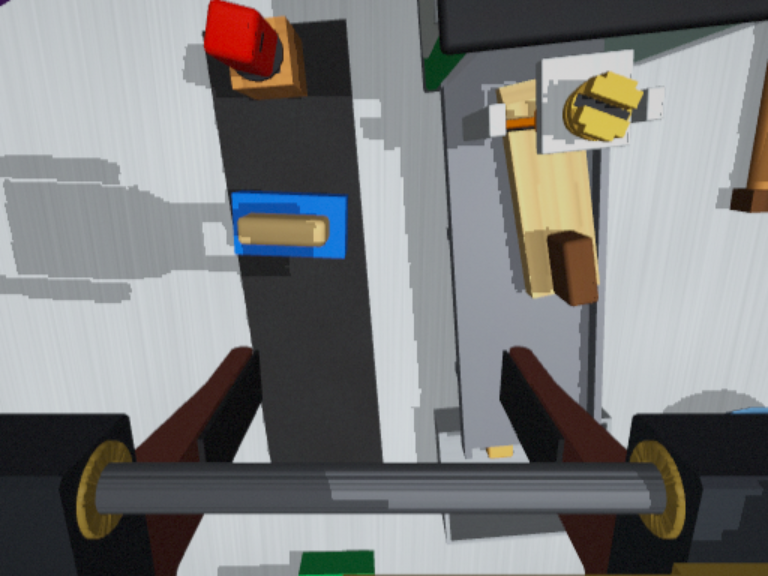

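View pics/ah_s.png

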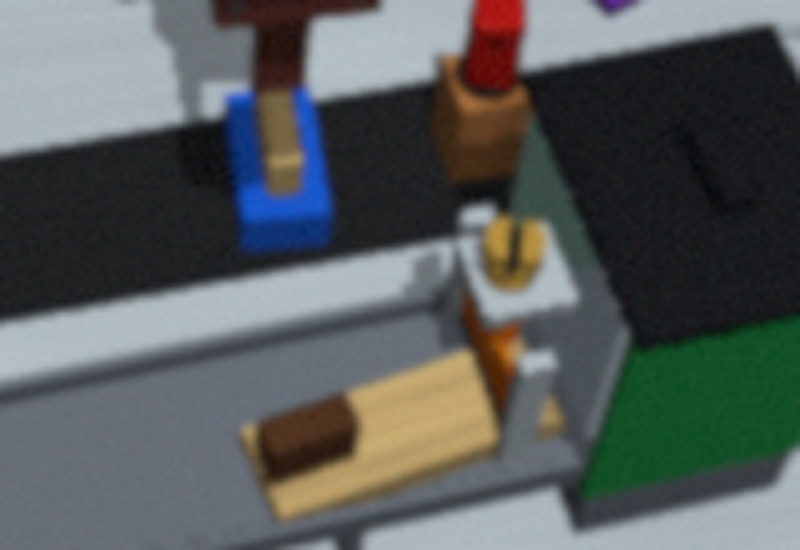

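Run:
```python
from fe import *
w=r.get_image("wrist")
cv2.imwrite("pics/ai.png",cv2.resize(w["color"][30:215,290:450],None,fx=4,fy=4,interpolation=cv2.INTER_CUBIC)[:600])
hsv=cv2.cvtColor(w["color"],cv2.COLOR_BGR2HSV)
X0=[.638,.012,.09];u=proj(w,X0);print(u)
m=(hsv[...,0]<16)&(hsv[...,1]>110)&(hsv[...,2]<140)&(hsv[...,2]>15)
yy,xx=np.mgrid[:384,:512];m&=(abs(xx-383)<25)&(abs(yy-178)<30);print(m.sum())
RIB=[box(-.023,.023,-.010,.010,.018,.054)]
for a in(1.75,1.6): 
    o=fit([(w,m.astype(float))],RIB,[.638,.012,.05,a],fixz=.05);print(o,inF([*o[0][:2],0]),np.degrees(o[0][2]))
```

```text
[381.8894 154.0224]
1284
(array([ 0.6393, -0.0122,  1.8823]), np.float64(0.1975016797996457)) [0.0226 0.0214] 107.84736138941942
(array([ 0.6389, -0.0108,  1.87  ]), np.float64(0.20016797996457147)) [0.0223 0.0229] 107.14196539266318
```

View pics/ai.png

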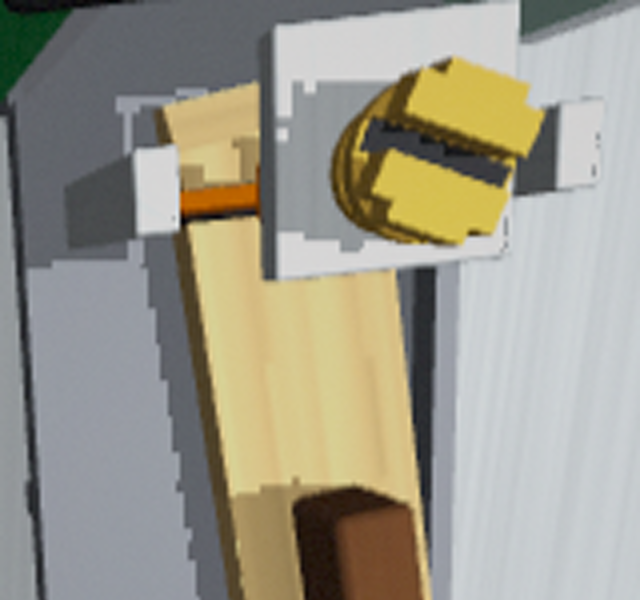

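Run:
```python
from fe import *
w=r.get_image("wrist")
f=lambda x,y:(290+(x+.5)/4-.5,30+(y+.5)/4-.5)
g=lambda x,y:((x+.5)/1.5-.5,(y+.5)/1.5-.5)
L=[inF(atz(w,f(188,225),.068)),inF(atz(w,f(245,600),.068))];R_=[inF(atz(w,f(393,270),.068)),inF(atz(w,f(428,600),.068))]
nl=inF(atz(w,f(160,107),.065));tl=inF(atz(w,g(532,296),.068))
print("left",L,"right",R_,"nose-left",nl,"tail-left",tl)
for e in(L,R_): d=e[0]-e[1];print(np.degrees(np.arctan2(d[1],d[0])))
cv2.imwrite("pics/aj.png",cv2.resize(w["color"][140:215,330:420],None,fx=8,fy=8,interpolation=cv2.INTER_CUBIC))
```

```text
left [array([-0.016 ,  0.1176]), array([-0.0035,  0.0183])] right [array([0.0359, 0.1013]), array([0.0466, 0.0131])] nose-left [-0.0213  0.1464] tail-left [ 0.0002 -0.0023]
97.17177086892904
96.89645636942942
```

View pics/aj.png

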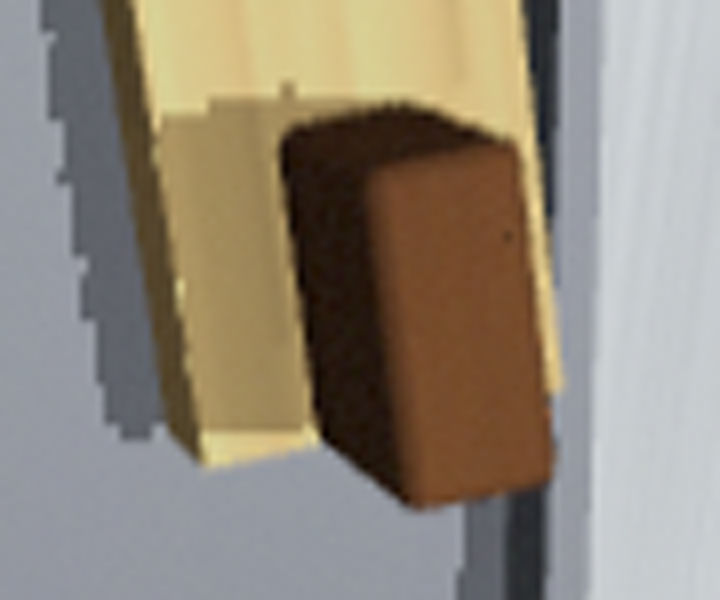

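Request:
play_rows --pt "0 0 1.5 15 0.5 0 0" --pt "0 0 1.5 20 0.5 0 0" --pt "0 0 1.5 20 0.5 -10 0" --pt "0 0 1.5 20 0.5 -15 0" --pt "0 0 1.5 20 0.5 -20 0" --pt "0 0 1.5 20 0.5 -25 0" --pt "0 0 1.5 15 0.5 -25 0" --pt "0 0 1.5 2 0 -25 0" --pt "0 0 0.5 0 0 -10 0" --pt "0 0 0 0 0 0 0"

```text
time: 67.9
ee_pos: [0.6363, -0.0086, 0.1206]
tcp_rot: [0.626, 0.78, -0.001, -0.002]
contact_force: [0.1, 0.1, 0.2]
finger_gap: 0.0883
```

Request:
play_rows --pt "0 0 0 0 0 0 0" --pt "0 0 0 0 0 0 0" --pt "0 0 0 0 0 0 0" --pt "0 0 0 0 0 0 0" --pt "0 0 0 0 0 0 0" --pt "0 0 0 0 0 0 0" --pt "0 0 0 0 0 0 0" --pt "0 0 0 0 0 0 0" --pt "0 0 0 0 0 0 0" --pt "0 0 0 0 0 0 0"

```text
time: 68.9
ee_pos: [0.6382, -0.0097, 0.1218]
tcp_rot: [0.626, 0.78, -0.0, -0.0]
contact_force: [0.1, 0.7, 0.0]
finger_gap: 0.0875
```

Run:
```python
from fe import *
s=st()
w=r.get_image("wrist");cv2.imwrite("pics/ak.png",cv2.resize(w["color"],None,fx=1.5,fy=1.5))
```

```text
t 68.9 tcp [ 0.6382 -0.0097  0.1218] psi 102.5 tilt 0.01 F [0.051  0.7427 0.0129] gap 0.0875 q6 -0.252
```

View pics/ak.png

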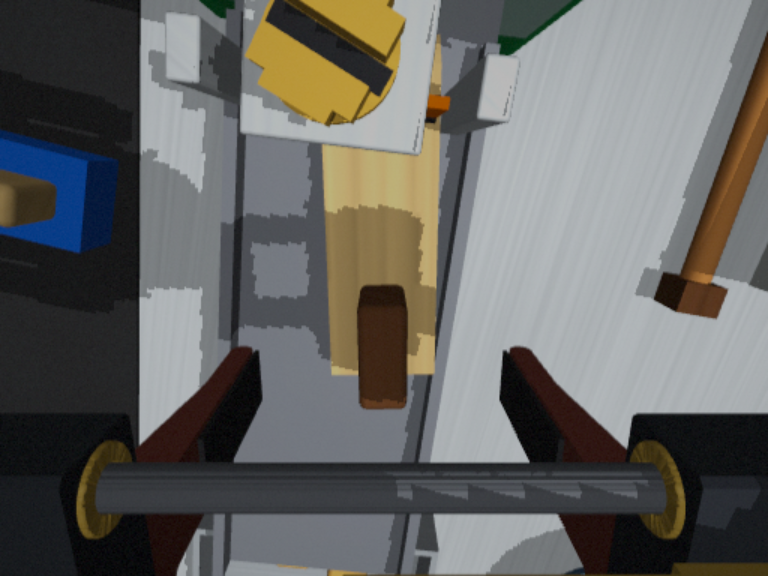

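Request:
play_rows --pt "0 0 0.2 0.4 -1 -10 0" --pt "0 0 0 0 0 -12 0" --pt "0 0 0 0 0 -12 0" --pt "0 0 0 0 0 -8 0" --pt "0 0 0 0 0 -4 0" --pt "0 0 0 0 0 -2 0" --pt "0 0 0 0 0 0 0.2" --pt "0 0 0 0 0 0 0.5" --pt "0 0 0 0 0 0 0.7" --pt "0 0 0 0 0 0 0.8" --force 20

```text
time: 69.95
ee_pos: [0.6388, -0.0107, 0.0743]
tcp_rot: [0.625, 0.781, 0.0, 0.0]
contact_force: [0.1, -0.1, 1.1]
finger_gap: 0.0595
```

Request:
play_rows --pt "0 0 0 0 0 0 0.9" --pt "0 0 0 0 0 0 0.95" --pt "0 0 0 0 0 0 0.95" --pt "0 0 0 0 0 0 0.95" --pt "0 0 0 0 0 0 0.95" --pt "0 0 0 0 0 0 0.95" --pt "0 0 0 0 0 0 0.95" --pt "0 0 0 0 0 0 0.95" --pt "0 0 0 0 0 0 0.95" --pt "0 0 0 0 0 0 0.95"

```text
time: 70.95
ee_pos: [0.6386, -0.0107, 0.0739]
tcp_rot: [0.625, 0.781, 0.0, 0.0]
contact_force: [0.5, -0.2, 0.4]
finger_gap: 0.0203
```

Run:
```python
from fe import *
s=st();print(inF(s["ee_pos"]))
```

```text
t 70.95 tcp [ 0.6386 -0.0107  0.0739] psi 102.69 tilt 0.01 F [ 0.5396 -0.1826  0.429 ] gap 0.0203 q6 -0.257
[0.022 0.023]
```

Request:
play_rows --pt "0 0 0 0 -1 0 0.95" --pt "0 0 0 0 -1 0 0.95" --pt "0 0 0 0 -1 0 0.95" --pt "0 0 0 0 -1 0 0.95" --pt "0 0 0 0 -1 0 0.95" --pt "0 0 0 0 -1 0 0.95" --pt "0 0 0 0 -1 0 0.95" --pt "0 0 0 0 -1 0 0.95" --pt "0 0 0 0 -1 0 0.95" --pt "0 0 0 0 -1 0 0.95"

```text
time: 71.95
ee_pos: [0.6385, -0.0208, 0.0739]
tcp_rot: [0.625, 0.781, -0.0, -0.0]
contact_force: [-0.5, 3.4, 1.7]
finger_gap: 0.0198
```

Run:
```python
from fe import *
s=st();print(inF(s["ee_pos"]))
w=r.get_image("wrist");cv2.imwrite("pics/al.png",cv2.resize(w["color"],None,fx=1.5,fy=1.5))
```

```text
t 71.95 tcp [ 0.6385 -0.0208  0.0739] psi 102.69 tilt 0.0 F [-0.525   3.4082  1.6779] gap 0.0198 q6 -0.273
[0.021 0.013]
```

View pics/al.png

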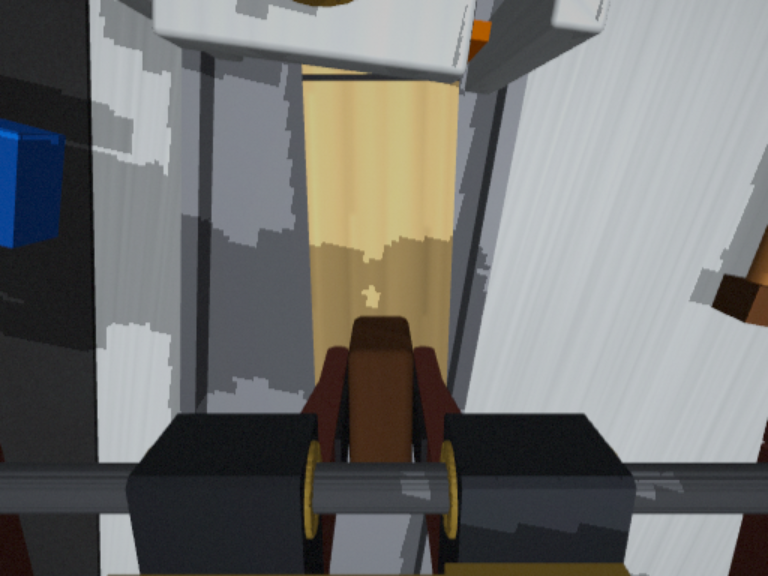

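Request:
play_rows --pt "0 0 0 0 -1 0 0.95" --pt "0 0 0 0 -1 0 0.95" --pt "0 0 0 0 -1 0 0.95" --pt "0 0 0 0 -1 0 0.95" --pt "0 0 0 0 -1 0 0.95" --pt "0 0 0 0 -1 0 0.95" --pt "0 0 0 0 -1 0 0.95" --pt "0 0 0 0 -1 0 0.95" --pt "0 0 0 0 -1 0 0.95" --pt "0 0 0 0 -1 0 0.95"

```text
time: 73.0
ee_pos: [0.6386, -0.0309, 0.0739]
tcp_rot: [0.625, 0.781, -0.0, 0.0]
contact_force: [0.5, 2.1, 0.2]
finger_gap: 0.0198
```

Request:
play_rows --pt "0 0 0 0.1 -2 0 0.95" --pt "0 0 0 0.1 -2 0 0.95" --pt "0 0 0 0.1 -2 0 0.95" --pt "0 0 0 0.1 -2 0 0.95" --pt "0 0 0 0.1 -3 0 0.95" --pt "0 0 0 0.1 -3 0 0.95" --pt "0 0 0 0.1 -4 0 0.95" --pt "0 0 0 0.1 -5 0 0.95" --pt "0 0 0 0.1 -5 0 0.95" --pt "0 0 0 0.1 -5 0 0.95"

```text
time: 74.0
ee_pos: [0.6396, -0.0642, 0.0739]
tcp_rot: [0.625, 0.781, -0.0, 0.0]
contact_force: [-0.2, 0.7, -1.3]
finger_gap: 0.02
```

Run:
```python
from fe import *
s=st();print(inF(s["ee_pos"]))
w=r.get_image("wrist");cv2.imwrite("pics/am.png",cv2.resize(w["color"],None,fx=1.5,fy=1.5))
```

```text
t 74.0 tcp [ 0.6396 -0.0642  0.0739] psi 102.69 tilt 0.0 F [-0.191   0.7224 -1.2679] gap 0.02 q6 -0.34
[ 0.0176 -0.0303]
```

View pics/am.png

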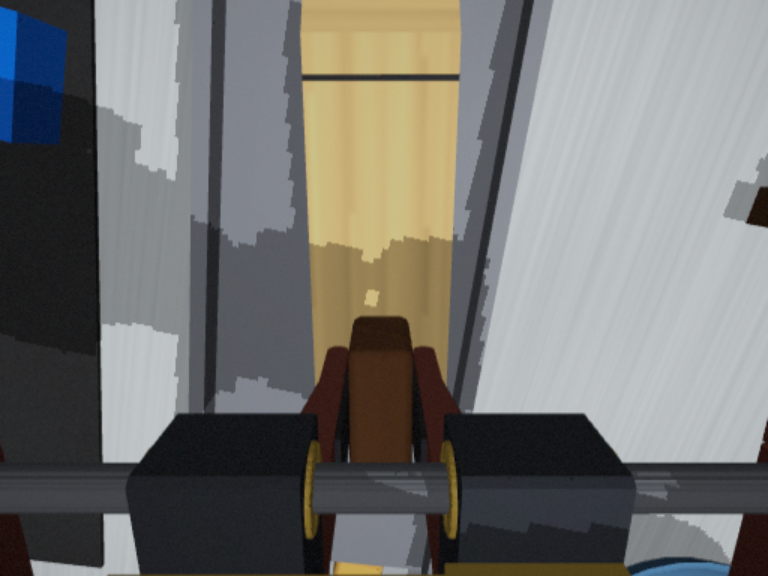

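Request:
play_rows --pt "0 0 0 0 0 10 0.95" --pt "0 0 0 0 0 20 0.95" --pt "0 0 0 0 0 20 0.95" --pt "0 0 0 -20 -14 5 0.95" --pt "0 0 0 -30 -21 0 0.95" --pt "0 0 0 -35 -25 0 0.95" --pt "0 0 0 -35 -25 0 0.95" --pt "0 0 0 -30 -21 0 0.95" --pt "0 0 -0.6 -24 -17 0 0.95" --pt "0 0 0 -10.4 -7 0 0.95"

```text
time: 75.05
ee_pos: [0.4532, -0.1945, 0.1294]
tcp_rot: [0.629, 0.777, -0.0, -0.0]
contact_force: [-0.7, 1.9, -0.3]
finger_gap: 0.0198
```

Request:
play_rows --pt "0 0 0 0 0 -20 0.95" --pt "0 0 0 0 0 -25 0.95" --pt "0 0 0 0 0 -25 0.95" --pt "0 0 0 0 0 -15 0.95" --pt "0 0 0 0 0 -8 0.95" --pt "0 0 0 0 0 0 0.95" --pt "0 0 0 0 0 0 0.95" --pt "0 0 0 0 0 0 0.95" --pt "0 0 0 0 0 0 0.95" --pt "0 0 0 0 0 0 0.95"

```text
time: 76.05
ee_pos: [0.4555, -0.1938, 0.0365]
tcp_rot: [0.629, 0.778, 0.0, 0.001]
contact_force: [-0.3, 0.0, -0.5]
finger_gap: 0.0199
```

Request:
play_rows --pt "0 0 0 0 0 -4 0.95" --pt "0 0 0 0 0 -3 0.95" --pt "0 0 0 0 0 -2 0.95" --pt "0 0 0 0 0 -0.5 0.95" --pt "0 0 0 0 0 0 0.95" --pt "0 0 0 0 0 0 0.95" --pt "0 0 0 0 0 0 0.7" --pt "0 0 0 0 0 0 0.4" --pt "0 0 0 0 0 0 0.2" --pt "0 0 0 0 0 0 0"

```text
time: 77.05
ee_pos: [0.4551, -0.1936, 0.0262]
tcp_rot: [0.629, 0.778, -0.0, -0.0]
contact_force: [-0.6, -0.5, -1.0]
finger_gap: 0.0469
```

Request:
play_rows --pt "0 0 0 0 0 0 0" --pt "0 0 0 0 0 0 0" --pt "0 0 0 0 0 0 0" --pt "0 0 0 0 0 10 0" --pt "0 0 0 0 0 20 0" --pt "0 0 0 0 0 30 0" --pt "0 0 0 0 0 40 0" --pt "0 0 0 0 0 40 0" --pt "0 0 0 0 0 40 0" --pt "0 0 0 10 10 40 0"

```text
time: 78.05
ee_pos: [0.4641, -0.1839, 0.2488]
tcp_rot: [0.629, 0.777, -0.0, 0.0]
contact_force: [0.8, 0.3, -0.2]
finger_gap: 0.0879
```

Request:
play_rows --pt "0 0 -0.7 8 14 9 0" --pt "0 0 -0.7 8 14 9 0" --pt "0 0 -0.7 8 14 9 0" --pt "0 0 -0.7 8 14 9 0" --pt "0 0 -0.7 8 14 9 0" --pt "0 0 -0.7 8 14 9 0" --pt "0 0 -0.7 8 14 9 0" --pt "0 0 -0.7 6 14 9 0" --pt "0 0 -0.7 0 14 9 0" --pt "0 0 0 0 0 0 0"

```text
time: 79.05
ee_pos: [0.5275, -0.0566, 0.3291]
tcp_rot: [0.67, 0.742, 0.001, 0.001]
contact_force: [-0.4, -0.2, -1.2]
finger_gap: 0.0878
```

Run:
```python
from fe import *
s=st()
w=r.get_image("wrist");cv2.imwrite("pics/an.png",cv2.resize(w["color"],None,fx=1.5,fy=1.5))
s=r.get_image("scene"); crop(s,(265,235),230,150,3.4,"pics/an_s.png")
for n,X,a in(("gauge",[.444,-.143,.01],1.78),("scraper",[.4348,.0096,.02],-.035)):
    mk=mask_near(w,n,X,80)
    if mk: print(n,mk[2],fit([(w,mk[1])],MODELS[n],[*X,a],fixz=.003))
```

```text
t 79.05 tcp [ 0.5275 -0.0566  0.3291] psi 95.88 tilt 0.14 F [-0.3706 -0.2315 -1.1696] gap 0.0878 q6 -0.232
gauge 0.77 (array([ 0.444 , -0.1424,  1.7813]), np.float64(0.03380452063316513))
scraper 0.74 (array([ 0.4344,  0.01  , -0.0413]), np.float64(0.02267046277083434))
```

View pics/an.png

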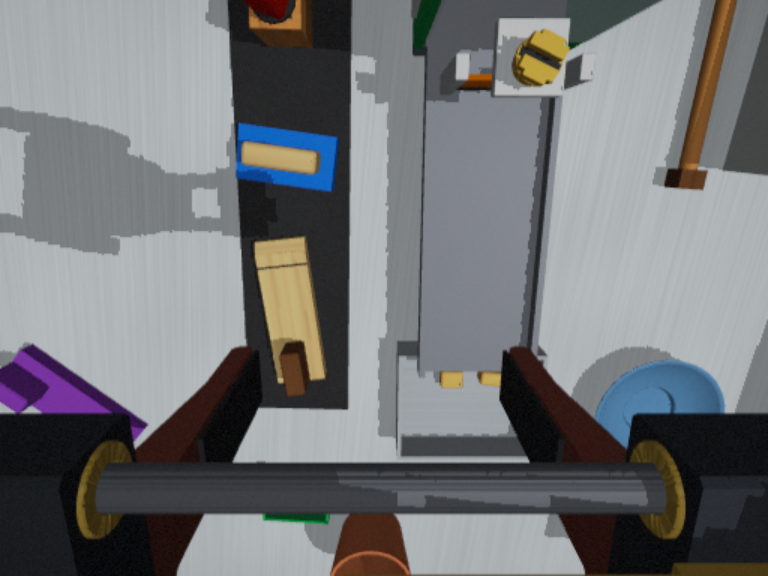

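View pics/an_s.png

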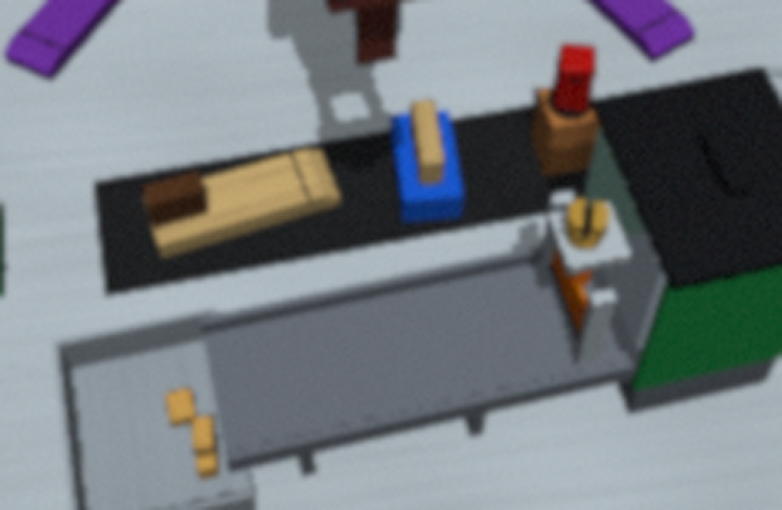

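Run:
```python
from red import *
s=r.get_image("scene");t=r.get_image("top")
for p,f in((s,"scene"),(t,"top")):
    p0=dict(p);p0["color"]=cv2.imread(f"pics/a_{f}.png")
    for o in(p0,p):
        m=redmask(o,[.427,.1265,.1],22);ys,xs=np.nonzero(m);print(f,m.sum(),xs.mean().round(2),ys.mean().round(2),xs.min(),xs.max(),ys.min(),ys.max())
for n,X in(("scoop",[.469,-.351,.03]),("seedjar",[.579,.4,.007]),("flowerpot",[.553,-.419,.007]),("hanger",[.431,.379,0])):
    A=r.pinpoint(s,n)
    print(n,[np.round(o["pixel"]) for o in A[:1]])
```

```text
scene 161.0 318.28 183.66 313 323 175 192
scene 166.0 318.4 183.32 313 323 174 192
top 58.0 209.33 190.79 206 213 187 195
top 58.0 209.24 191.24 205 213 187 195
scoop [array([250., 212.])]
seedjar [array([426., 238.])]
flowerpot []
hanger [array([396., 198.])]
```

The driver sits where it started, to within half a pixel, and the jar and hanger have not moved. The scoop result in that check is a false detection (it landed on the gauge), and the pot was not found. Neither was ever approached. I'm handing the job in.

Run:
```python
from rig import r
import cv2
p=r.get_image("scene");cv2.imwrite("pics/zz.png",p["color"])
print(r.job_done())
```

```text
the job is handed in; nothing more can be done
None
```

View pics/zz.png

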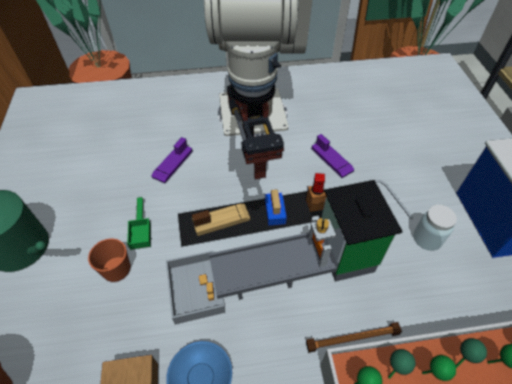

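The whole task is done and handed in at about 79 s of the 210 s. No verdict was reported.

**What I did:**
- I swept all three chunks into the catch pan with the scraper. The setting block then went flat under the gate, with its nose about 27 mm past it.
- I wound the screw about 318° clockwise in two strokes of the driver.
- The wrist force rose to about 3.4 N while I drew the block out, then fell to about zero once it was clear.
- Scraper and block are back on the mat, and the driver is back in its holder.

**Last checks:**
- **Chunks:** the scene view shows all three in the pan, two of them stacked or leaning by the trough end. The trough is empty.
- **Scraper and block:** both fitted as upright on the mat and well inside the limits.
- **Driver:** within half a pixel of where it started, in two views.
- **Bystanders:** the jar and hanger were found unmoved. The detector gave a wrong hit for the scoop and nothing for the pot. Both sit at their starting places in the final scene picture.

**Open points:**
- **Screw start:** the screw head stood about 1 mm below its fully-up height at the start. I took the start as 1.13 rad from the slot angle, which puts the end near 6.7 rad and the lip about 17.1 mm above the floor. I did not measure the final screw or lip height directly. The drag shows only that the lip touched the block.
- **Block knocked:** while I was away fetching the driver, the block was knocked about 7° askew in the trough, nose still past the gate. I left it askew and drew it straight along the trough from there.

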